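Chock the rolling pin and rack the tray of pastry tools for chilling

ROBOT

A 6-joint arm with a two-finger parallel gripper is mounted at the origin on the work surface. World frame = base frame: x ahead of the robot, y to its left, z up, the work surface at z = 0. Lengths are in mm, angles in rad, forces in N, time in s.
With the tool pointing down it reaches from about 275 to 875 mm from the base axis. Payload 12.5 kg.
Tool frame: the origin (TCP) lies on the centre line of the jaws, within the pads' length; the fingertips stand env.finger_overhang ahead of it and the grasp point (between the pads) lies 6 mm ahead of it (env.finger_overhang is the distance from the TCP to the fingertips, in mm); z points along the fingers, y is the line along which they close (so a half turn about z gives the same grasp; the last joint's range is limited). The gripper opens to 85 mm and grips with 20 to 120 N. Pads are 22 mm wide; open, the fingers measure 114 mm over their backs; the gripper's body (76 mm by 85 mm) begins 54 mm behind the grasp point. The pads swing forward as they close: fully open they stand 13 mm farther back than shut.
Start: joints at [-1.265, 0.351, 1.652, -0, 1.139, -0.085], TCP at [209.528, -508.51, 219.49] pointing down, gripper open.
Joint ranges: [-2.75, 2.75], [-0.79, 2.1], [0.01, 2.65], [-1.57, 4.71], [0.07, 3.14], [-2.87, 2.87]. Speed limits (rad/s): [2.22, 2.22, 2.79, 3.14, 3.14, 3.14].

INTERFACE

Orientations are given as a unit quaternion [w, x, y, z].
In Python, from cell import env, cams, order gives the robot as it stands.
- The arm moves only by the tool send_rows, never from a script. Its argument "rows" is a list of rows, each an object of numbers: "jaw": the closure, from 0 (fully open) to 1 (shut); "x", "y", "z": the shift along the tool's x, y, z in m; "yaw": the turn about the tool's z in rad. In form: [{"jaw": .., "x": .., "y": .., "z": .., "yaw": ..}, ...]. A call has 1 to 20 rows; each row shifts and turns the commanded pose from where the row before left it, along the tool's axes as they then stand; what a row does not reach is not made up. A row lasts 1/10 s, in which the tool goes at most 50 mm and 8.59 degrees, less where a joint would pass 70% of its speed; a pose out of reach is approached as far as the arm can. A call is refused whole if a number of a shift passes 0.05 or a number of a turn 0.15, either way. A call with a gripper value outside its range is refused whole. The fingers move at their own pace and stop on an object; "grip_force" is the grip in N (left out, the last holds). Time passes only in rows, so rows that do not move let the fingers close. It gives the time, the measured TCP pose, the force, the opening and the grip force at its end, in the units of the state.
- env.sense(): the state, without advancing time (a new reading comes with each control period).
- cams.grab_frame(name): name is "side" or "top" or "wrist"; returns the picture (400x640x3 uint8, red, green, blue); there is no depth.
- cams.camera_model(name): a dict with "mtx" (3x3 intrinsics, pixels), "origin" and "orientation" of the camera in the world. Camera axes: x right, y down, z forward; pixel columns grow to the right and rows downward; lengths in mm; the calibration is good to about 2 mm. A picture is of the moment at which its call begins: read the wrist's pose just before it. camera_model takes no time and is no camera call; for the wrist camera it gives the pose at the moment of the call.
- order.finish_job(): hands the job in; it is judged then, once.
The state is a dict: "time_s": time; "qpos": joint angles; "qd": joint speeds; "tau": joint torques, N m; "position": TCP position; "tcp_rot": TCP orientation; "wrist_force": force on the tool from outside, world axes, zero at the start; "ft_torque": the same for the moment, N m; "gripper_width": finger opening in mm; "grasp_force": force on a finger pad.
Only numpy, scipy, OpenCV 4.12 (cv2) and the standard library are available. Lean on these libraries where they do the work, as an engineer would, in place of code of your own. Each camera call takes 0.05 s, during which the arm holds its last target. There are 200 camera calls.

TASK

The rolling pin and the little metal moulds are to be chilled together on the dark baking tray. Lay the two flat brass bars across the tray (along its long side) as chocks, then lay the rolling pin between them, snug enough that it cannot roll, letting go of it only once it is bedded down between both; also stand every mould upright, mouth up, in the free part of the tray. With everything on it, slide the tray steadily and flat along the bench into the bottom slot of the tray rack, fully home against the back stop with the pin still chocked, and leave the white tin, jars and other tools where they are.

Things in the scene. Friction and masses are not known exactly. Their poses are not given: they have to be found in the camera images.
- tray: shallow dark steel baking tray, 220 (x) by 300 (y) by 22 mm high overall, about 0.45 kg, loose on the bench before the rack, empty at the start. Origin at the centre of its underside; at yaw 0 x points away from the robot to the rack, y along the long side. Floor 3 mm thick, flat inside 196 by 276 mm
- tray_grip (a point): middle of the tray's near rim, at its top, 22 mm above the bench. All round, the 3 mm wall and the rolled rim outside it (z = 15 to 22 mm) are together 12 mm thick, upright inside, and can be pinched from above: here from 6 mm before to 6 mm beyond this point along the tray's x. Loaded, the tray (about 1.5 kg) drags, and pressing down on it while pushing makes it stick; easing this edge up 2 to 4 mm frees it
- bar_a: flat plain brass confectionery bar, 18 (x) by 160 (y) by 8 mm high (z), 0.18 kg; one of two alike lying on the bench either side of the tray. Origin at the centre of its underside. As chocks: lying parallel with 39 to 41 mm between their inner faces (57 to 59 mm between centre lines) the pin lies on the tray floor and touches or nearly touches both; at over 48 mm it can roll to and fro
- bar_b: the other bar, same as bar_a
- pin: wooden rolling pin, about 0.3 kg: barrel 55 mm in diameter, 150 mm long, a 40 mm handle 25 mm thick at each end (230 mm in all). Origin at its middle, on its axis; y along the axis (it may be turned any amount about y). At the start it lies in its rest, axis 40.5 mm above the bench; lying on the tray floor its axis is 30.5 mm above the tray's underside. It rolls readily
- pin_rest: dark wooden rest of the rolling pin, fixed: base 70 by 150 by 8 mm with two saddles, 14 mm wide, centred 58 mm either side of its middle along y, cheeks up to 25 mm high; between the saddles the barrel is free. Origin at the centre of its underside, y along the pin
- rack: open aluminium tray rack fixed to the bench, three tiers of runners between two sides, 185 mm high, open on top and in front. Its bottom slot has the bench as floor: side guides 308 mm apart, from x = -80 to 110 mm; lead-in plates before them flare out by 12 mm, from x = -110 mm; lowest runners 44 mm above the bench, reaching in to 140 mm from the middle; back stop at x = 110 mm. Origin as tray_home
- tray_home (a point): a point of the rack, at bench height: when the tray is fully home against the back stop its origin lies here, with its x and y axes along this point's. The tray's near rim then stands 30 mm out of the side guides
- mould1: small plain aluminium pudding mould, a round open cup 48 mm high, 54 mm wide at the rim and 48 mm at the base, wall 3 mm, 0.09 kg, standing mouth up on the bench to the robot's right. Origin at the centre of its underside, z up through the mouth. Two to four of the four are present
- mould2: another mould, same as mould1; may be absent
- mould3: another mould, same as mould1; may be absent
- mould4: another mould, same as mould1; may be absent
- tin: white painted can, 52 mm wide and 55 mm high, standing among the moulds; a bystander, to be left alone
- jar1: biscuit jar with black lid, 66 mm wide, 93 mm high, left of the rack; a bystander, to be left alone
- jar2: another such jar, beyond the pin rest; a bystander, to be left alone
- tub: white plastic bowl, 110 mm wide, 50 mm high, near the robot, left; a bystander, to be left alone
- brush: pastry brush lying left of the rack; a bystander, to be left alone
- scraper: bench scraper lying near the robot, right; a bystander, to be left alone
- spatula: spatula lying right of the rack; a bystander, to be left alone
Not all that is in view belongs to the job. What is shaped like the bar_a but purple is not meant.

How it is judged:
By the outcome, as a careful person would: the job done as asked, in the order asked, and still so for the second after the job is handed in, with the robot touching nothing.
Of mould1, mould2, mould3, mould4 only 2 to 4 are there at a start; the rules pass over those that are not, and their reading is None.
At some moment in a run one of mould1, mould2, mould3, mould4 may be knocked a few centimetres aside while the robot is not near it.
Once in a run the grip may slacken for a moment while it holds something.
It also fails if it takes over 210 s, if anything falls off the work surface, if the arm or the gripper's body presses on something with over 40 N, if the wrist force passes 120 N, or if a joint passes its speed limit or range.

## Working session

There is one attempt and no reset: what is moved stays moved. The work goes in short steps, Python scripts to look and compute and a tool call to move; the robot and the scene stay as the last step left them, time stands still between calls to the robot, and variables do not carry over. Pictures are saved under pics/ and viewed, at most 14 in all, crops included, and the job is handed in when it is done.

Besides the shell and the picture viewer there is one more tool, called after "Request:" as a command line: name --argument value ..., lists and objects as JSON in quotes. send_rows: Moves the arm, as the interface text tells. Its arguments: {"type":"object","properties":{"rows":{"type":"array","items":{"type":"object","properties":{"jaw":{"type":"number"},"x":{"type":"number"},"y":{"type":"number"},"z":{"type":"number"},"yaw":{"type":"number"}}}},"grip_force":{"type":"number"}},"required":["rows"]}

```bash
ls; mkdir -p pics; python3 - <<'E'
from cell import env,cams,order
import cv2,numpy as np
print(env.sense(), env.finger_overhang)
for n in ["top","side"]:
    im=cams.grab_frame(n); cv2.imwrite(f"pics/{n}0.png",im[:,:,::-1]); print(n,cams.camera_model(n))
print(cams.camera_model("wrist"))
E
```

```text
pics
{'time_s': 0.0, 'qpos': array([-1.26461631e+00,  3.51226172e-01,  1.65241921e+00,  8.26819860e-07,
        1.13908830e+00, -8.46144729e-02]), 'qd': array([-3.09651431e-04, -1.49107146e-03,  4.12458394e-04, -6.23431024e-05,
        3.90427743e-05,  1.34247066e-03]), 'tau': array([ 1.66629507e-03, -5.06105053e+01, -2.91402394e+01, -1.45869467e-05,
        4.49516316e-03,  1.78320215e-05]), 'position': array([ 209.4218406 , -508.20311225,  218.96579423]), 'tcp_rot': array([-5.67055743e-04,  9.80970494e-01,  1.94156033e-01, -6.27005697e-05]), 'wrist_force': array([-0.44161615, -0.63945847, -0.36356901]), 'ft_torque': array([ 0.01656584, -0.01210729,  0.05148675]), 'grasp_force': 0.0, 'gripper_width': 85.23825803336963} 25.0
top {'mtx': array([[384.8628467 ,   0.        , 316.42119255],
       [  0.        , 384.8628467 , 202.87657662],
       [  0.        ,   0.        ,   1.        ]]), 'origin': array([ 443.14437696,   21.22020457, 1108.54983868]), 'orientation': array([-0.03627369,  0.71604176, -0.69680342,  0.02081845])}
side {'mtx': array([[390.9120554 ,   0.        , 320.14097494],
       [  0.        , 390.9120554 , 201.88990189],
       [  0.        ,   0.        ,   1.        ]]), 'origin': array([-71.59491534, 766.17936709, 709.95295914]), 'orientation': array([ 0.15847201, -0.30243464,  0.83115571, -0.43886227])}
{'mtx': array([[298.15909497,   0.        , 316.99750019],
       [  0.        , 298.15909497, 195.18778717],
       [  0.        ,   0.        ,   1.        ]]), 'origin': array([ 270.30659742, -483.41173743,  373.55044583]), 'orientation': array([ 0.10927681,  0.8240433 , -0.5509097 , -0.07422746])}
```

View pics/top0.png

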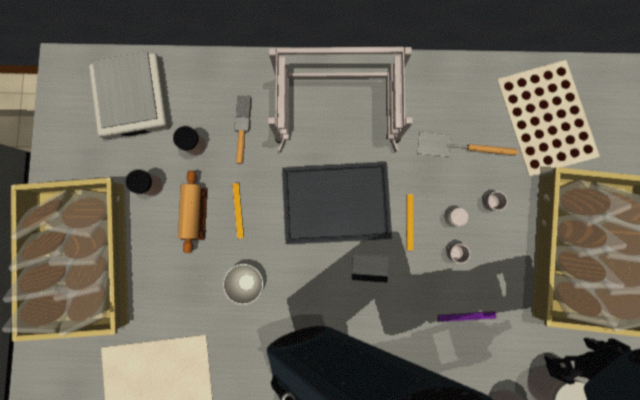

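View pics/side0.png

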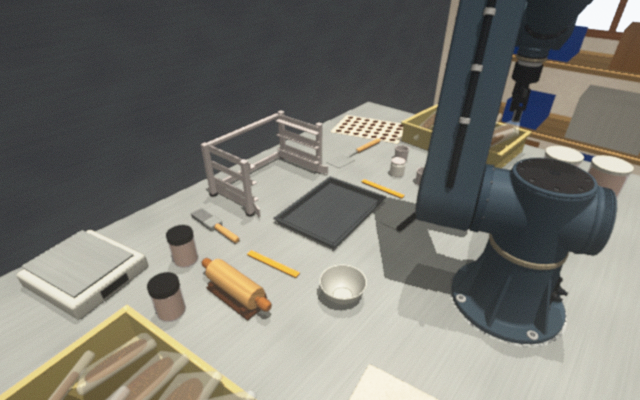

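Top view: brass bars are at (239,210) and (410,222), with the purple decoy at (466,316). The pin is at (190,212) and the tray at (337,203). The cups are at (495,200) and (458,253), with the white tin at (457,216). The side view shows the same layout, with one mould partly behind the arm. Look-alikes are the purple bar (against the brass bars), the tin (against the moulds), and the orange handles (against the bars and pin). I'll measure now.

```bash
cat > h.py <<'E'
from cell import env,cams,order
import cv2,numpy as np
from scipy.spatial.transform import Rotation as R
def rot(q): return R.from_quat([q[1],q[2],q[3],q[0]]).as_matrix()
def ray(m,px):
    d=rot(m["orientation"])@np.linalg.solve(m["mtx"],np.array([px[0],px[1],1.]));return m["origin"],d/np.linalg.norm(d)
def onz(m,px,z):
    o,d=ray(m,px);return o+d*(z-o[2])/d[2]
def tri(m1,p1,m2,p2):
    o1,d1=ray(m1,p1);o2,d2=ray(m2,p2)
    s=np.linalg.lstsq(np.c_[d1,-d2],o2-o1,rcond=None)[0]
    a,b=o1+s[0]*d1,o2+s[1]*d2;return (a+b)/2,np.linalg.norm(a-b)
def proj(m,p):
    c=rot(m["orientation"]).T@(np.array(p,float)-m["origin"]);u=m["mtx"]@c;return u[:2]/u[2]
def hsv(im): return cv2.cvtColor(im,cv2.COLOR_RGB2HSV)
def rects(mask,amin=60):
    cs,_=cv2.findContours(mask.astype(np.uint8),cv2.RETR_EXTERNAL,cv2.CHAIN_APPROX_NONE)
    return [(cv2.minAreaRect(c),cv2.contourArea(c)) for c in cs if cv2.contourArea(c)>amin]
def axis(m,r,z):
    """world centre, axis direction (deg, from world y), long and short size of a minAreaRect at height z"""
    b=cv2.boxPoints(r).astype(float);P=np.array([onz(m,p,z) for p in b])
    e=[P[1]-P[0],P[2]-P[1]];L=[np.linalg.norm(v) for v in e];i=int(np.argmax(L));v=e[i]
    if v[1]<0:v=-v
    return P.mean(0).round(1),round(np.degrees(np.arctan2(-v[0],v[1])),2),round(L[i],1),round(L[1-i],1)
E
python3 - <<'E'
from h import *
ms={n:cams.camera_model(n) for n in("top","side")}
ims={n:cv2.imread(f"pics/{n}0.png")[:,:,::-1].copy() for n in ms}
for n in ms:
    H=hsv(ims[n]);h,s,v=H[...,0],H[...,1],H[...,2]
    print(n)
    for nm,mk,z in [("bar",(h>16)&(h<28)&(s>170)&(v>90),8),("pin/wood",(h>5)&(h<17)&(s>120)&(v>90),40)]:
        for r,a in rects(mk): print(nm,np.round(r[0],1),a,*axis(ms[n],r,z))
im=ims["top"]
H=hsv(im)
g=((H[...,2]<85)).astype(np.uint8); roi=np.zeros_like(g); roi[150:250,270:398]=g[150:250,270:398]
roi=cv2.morphologyEx(roi,cv2.MORPH_CLOSE,np.ones((5,5)))
for r,a in rects(roi,500): print("tray",r,a,axis(ms["top"],r,22))
crop=lambda x0,y0,x1,y1,k:cv2.resize(im[y0:y1,x0:x1],None,fx=k,fy=k,interpolation=cv2.INTER_CUBIC)
a=crop(260,40,420,250,2.4);b=crop(380,180,540,280,2.4);c=crop(160,160,260,260,2.4)
W=np.zeros((580,800,3),np.uint8);W[:a.shape[0],:a.shape[1]]=a;W[:b.shape[0],400:400+b.shape[1]]=b;W[250:250+c.shape[0],400:400+c.shape[1]]=c
cv2.imwrite("pics/crop1.png",W[:,:,::-1])
E
```

```text
top
bar [409.5 222. ] 270.0 [ 484.8 -219.6    8. ] -89.54 153.5 14.2
bar [237.7 210.1] 245.5 [505.5 272.5   8. ] -82.27 156.9 16.0
pin/wood [188.7 232. ] 165.0 [438.6 399.5  40. ] 69.61 109.5 49.2
pin/wood [193.5 192.7] 163.0 [549.2 392.1  40. ] -83.03 124.7 33.4
side
bar [273.1 263.7] 164.5 [499.9 273.7   8. ] -82.64 154.5 15.7
pin/wood [239.8 294.2] 361.0 [460.2 413.5  40. ] -68.5 160.4 68.2
pin/wood [620.6  50.5] 1118.5 [  205.7 -3133.8    40. ] 10.02 2701.0 1555.9
tray ((339.71197509765625, 207.80926513671875), (87.91014862060547, 111.96302795410156), 87.1844482421875) 8344.5 (array([519.7, -19.5,  22. ]), np.float64(4.24), np.float64(319.2), np.float64(248.4))
```

View pics/crop1.png

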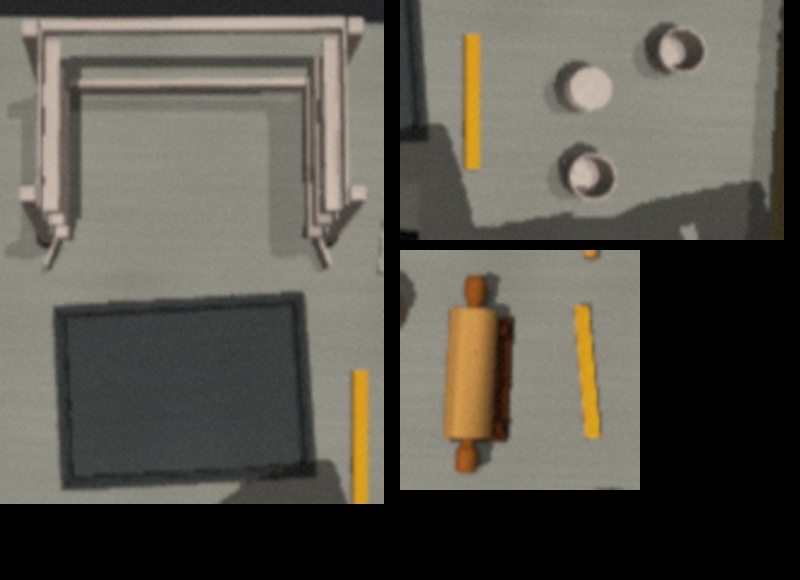

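The crop confirms it: two open cups (upper right and lower), a solid-topped white tin between them, brass bars either side of the tray, and the pin in its rest. First move is to above the right bar, after one wrist snapshot to check for hidden moulds.

```bash
python3 - <<'E'
from h import *
im=cams.grab_frame("wrist");cv2.imwrite("pics/w0.png",im[:,:,::-1])
ms={n:cams.camera_model(n) for n in("top","side")}
m=ms["top"]
for nm,p in [("m1",(495,200)),("tin",(457,216)),("m2",(458,253)),]: print(nm,onz(m,p,48).round())
# rack: base/lead-ins pixel picks from crop (260+u/2.4, 40+v/2.4)
f=lambda u,v:(260+u/2.4,40+v/2.4)
for nm,p,z in [("leadL tip",f(45,268),20),("leadR tip",f(327,266),20),("backbar L",f(72,83),10),("backbar R",f(308,83),10),
 ("trayFL",f(53,307),22),("trayFR",f(302,292),22),("trayNR",f(316,475),22),("trayNL",f(64,488),22)]: print(nm,onz(m,p,z).round(1))
E
```

```text
m1 [ 549. -443.   48.]
tin [ 503. -340.   48.]
m2 [ 402. -343.   48.]
leadL tip [675.7 158.7  20. ]
leadR tip [ 686.1 -177.6   20. ]
backbar L [909.1 135.   10. ]
backbar R [ 914.6 -153.8   10. ]
trayFL [628.4 147.2  22. ]
trayFR [ 653.7 -148.1   22. ]
trayNR [ 437.9 -167.3   22. ]
trayNL [414.4 126.7  22. ]
```

Request:
send_rows --rows '[{"jaw": 0.5, "yaw": 0.127}, {"jaw": 0.5, "yaw": 0.127}, {"jaw": 0.5, "yaw": 0.128}, {"jaw": 0.5, "x": 0.0345, "y": -0.036}, {"jaw": 0.5, "x": 0.0345, "y": -0.036}, {"jaw": 0.5, "x": 0.0345, "y": -0.036}, {"jaw": 0.5, "x": 0.0345, "y": -0.036}, {"jaw": 0.5, "x": 0.0345, "y": -0.036}, {"jaw": 0.5, "x": 0.0345, "y": -0.036}, {"jaw": 0.5, "x": 0.0345, "y": -0.036}, {"jaw": 0.5, "x": 0.0345, "y": -0.036}, {"jaw": 0.5}, {"jaw": 0.5}]' --grip_force 40

```text
invalid input
```

View pics/w0.png

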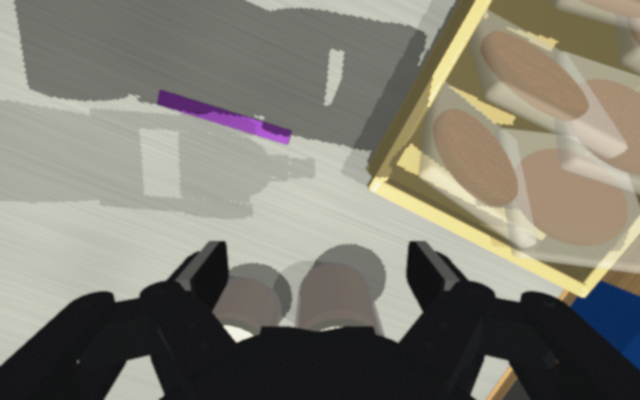

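The wrist view shows the purple decoy at (220,115), the bread crate on the right and two tall mugs behind the fingers at (250,300) and (340,300). The mugs are too big to be moulds, so only two moulds are present.

Request:
send_rows --rows '[{"jaw": 0.5, "x": 0, "y": 0, "z": 0, "yaw": 0.127}, {"jaw": 0.5, "x": 0, "y": 0, "z": 0, "yaw": 0.127}, {"jaw": 0.5, "x": 0, "y": 0, "z": 0, "yaw": 0.128}, {"jaw": 0.5, "x": 0.0345, "y": -0.036, "z": 0.01, "yaw": 0}, {"jaw": 0.5, "x": 0.0345, "y": -0.036, "z": 0.01, "yaw": 0}, {"jaw": 0.5, "x": 0.0345, "y": -0.036, "z": 0.01, "yaw": 0}, {"jaw": 0.5, "x": 0.0345, "y": -0.036, "z": 0.01, "yaw": 0}, {"jaw": 0.5, "x": 0.0345, "y": -0.036, "z": 0.01, "yaw": 0}, {"jaw": 0.5, "x": 0.0345, "y": -0.036, "z": 0.01, "yaw": 0}, {"jaw": 0.5, "x": 0.0345, "y": -0.036, "z": 0.01, "yaw": 0}, {"jaw": 0.5, "x": 0.0345, "y": -0.036, "z": 0.01, "yaw": 0}, {"jaw": 0.5, "x": 0, "y": 0, "z": 0, "yaw": 0}, {"jaw": 0.5, "x": 0, "y": 0, "z": 0, "yaw": 0}]' --grip_force 40

```text
time_s: 1.45
position: [478.5, -222.2, 140.4]
tcp_rot: [-0.0, 1.0, 0.005, -0.0]
wrist_force: [0.2, -0.3, -0.3]
gripper_width: 42.8
grasp_force: 0.0
```

```bash
cat >> h.py <<'E'
def wristbar(save=None,z=8):
    m=cams.camera_model("wrist");im=cams.grab_frame("wrist");H=hsv(im);h,s,v=H[...,0],H[...,1],H[...,2]
    mk=(h>16)&(h<28)&(s>150)&(v>70)
    if save: cv2.imwrite(save,im[:,:,::-1])
    return m,[(r,a) for r,a in rects(mk,600)]
E
python3 - <<'E'
from h import *
m,rs=wristbar("pics/w1.png")
t=cams.camera_model("top")
print(env.sense()["position"])
for r,a in rs:
    print(np.round(r[0],1),a,axis(m,r,8)); print("tri",tri(m,r[0],t,(409.5,222)))
E
```

```text
[ 478.09709888 -223.11555637  140.71995545]
[318. 170.] 2234.5 (array([ 486.4, -223.1,    8. ]), np.float64(-88.8), np.float64(152.8), np.float64(16.4))
tri (array([ 486.17748305, -224.09987115,  -16.80480303]), np.float64(2.639663205509525))
```

View pics/w1.png

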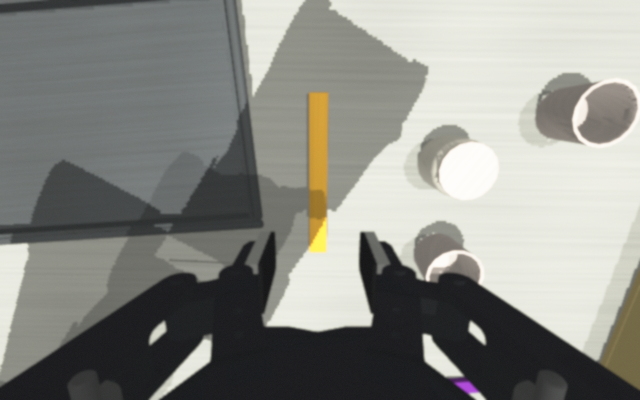

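The wrist view shows the right bar at (318,170) between the fingers, with the tin at (465,168) and moulds at (605,112) and (455,270). Descending to grasp the bar at its middle.

Request:
send_rows --rows '[{"jaw": 0.6, "x": 0.008, "y": 0, "z": 0.02, "yaw": -0.012}, {"jaw": 0.6, "x": 0, "y": 0, "z": 0.03, "yaw": 0}, {"jaw": 0.6, "x": 0, "y": 0, "z": 0.03, "yaw": 0}, {"jaw": 0.6, "x": 0, "y": 0, "z": 0.02, "yaw": 0}, {"jaw": 0.6, "x": 0, "y": 0, "z": 0.009, "yaw": 0}, {"jaw": 0.6, "x": 0, "y": 0, "z": 0.0055, "yaw": 0}, {"jaw": 0.6, "x": 0, "y": 0, "z": 0, "yaw": 0}, {"jaw": 0.6, "x": 0, "y": 0, "z": 0, "yaw": 0}]' --grip_force 60

```text
time_s: 2.3
position: [486.8, -223.5, 27.3]
tcp_rot: [0.0, 1.0, 0.01, 0.001]
wrist_force: [0.4, 0.0, -0.0]
gripper_width: 34.2
grasp_force: 0.0
```

Request:
send_rows --rows '[{"jaw": 0.9, "x": 0, "y": 0, "z": 0, "yaw": 0}, {"jaw": 0.9, "x": 0, "y": 0, "z": 0, "yaw": 0}, {"jaw": 0.9, "x": 0, "y": 0, "z": 0, "yaw": 0}, {"jaw": 0.9, "x": 0, "y": 0, "z": 0, "yaw": 0}, {"jaw": 0.9, "x": 0, "y": 0, "z": 0, "yaw": 0}, {"jaw": 0.9, "x": 0, "y": 0, "z": 0, "yaw": 0}]' --grip_force 60

```text
time_s: 2.9
position: [486.4, -222.9, 26.3]
tcp_rot: [-0.0, 1.0, 0.01, -0.0]
wrist_force: [0.6, 0.5, 0.4]
gripper_width: 8.5
grasp_force: 0.0
```

```bash
python3 - <<'E'
from h import *
m,rs=wristbar("pics/w2.png")
print(env.sense()["position"],env.sense()["gripper_width"])
for r,a in rs: print(np.round(r[0],1),a,axis(m,r,8))
E
```

```text
[ 486.3963631  -222.89124947   26.33443611] 8.671804365779245
[318.  212.5] 5792.5 (array([ 485.7, -223.7,    8. ]), np.float64(-87.93), np.float64(155.5), np.float64(16.5))
```

View pics/w2.png

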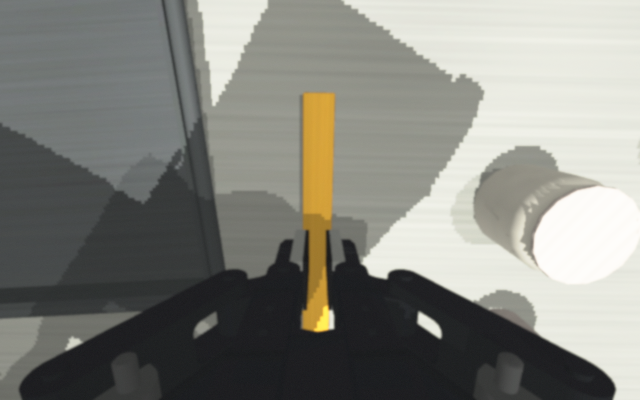

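The fingers closed over the bar at (318,212), so the real overhang is shorter than stated. I'll open, go lower while watching force, and close again.

Request:
send_rows --rows '[{"jaw": 0.65, "x": 0, "y": 0, "z": 0, "yaw": 0}, {"jaw": 0.65, "x": 0, "y": 0, "z": 0, "yaw": 0}, {"jaw": 0.65, "x": 0, "y": 0, "z": 0, "yaw": 0}, {"jaw": 0.65, "x": 0, "y": 0, "z": 0.004, "yaw": 0}, {"jaw": 0.65, "x": 0, "y": 0, "z": 0.003, "yaw": 0}, {"jaw": 0.65, "x": 0, "y": 0, "z": 0.002, "yaw": 0}, {"jaw": 0.65, "x": 0, "y": 0, "z": 0, "yaw": 0}, {"jaw": 0.65, "x": 0, "y": 0, "z": 0, "yaw": 0}]'

```text
time_s: 3.75
position: [486.4, -222.9, 17.3]
tcp_rot: [-0.0, 1.0, 0.01, -0.0]
wrist_force: [-0.5, -0.3, -0.1]
gripper_width: 29.8
grasp_force: 0.0
```

Request:
send_rows --rows '[{"jaw": 0.9, "x": 0, "y": 0, "z": 0, "yaw": 0}, {"jaw": 0.9, "x": 0, "y": 0, "z": 0, "yaw": 0}, {"jaw": 0.9, "x": 0, "y": 0, "z": 0, "yaw": 0}, {"jaw": 0.9, "x": 0, "y": 0, "z": 0, "yaw": 0}, {"jaw": 0.9, "x": 0, "y": 0, "z": 0, "yaw": 0}]'

```text
time_s: 4.25
position: [486.4, -222.9, 17.4]
tcp_rot: [0.0, 1.0, 0.01, 0.0]
wrist_force: [0.5, -0.5, 0.2]
gripper_width: 8.6
grasp_force: 0.0
```

Request:
send_rows --rows '[{"jaw": 0.65, "x": 0, "y": 0, "z": 0, "yaw": 0}, {"jaw": 0.65, "x": 0, "y": 0, "z": 0, "yaw": 0}, {"jaw": 0.65, "x": 0, "y": 0, "z": 0, "yaw": 0}, {"jaw": 0.65, "x": 0, "y": 0, "z": 0.003, "yaw": 0}, {"jaw": 0.65, "x": 0, "y": 0, "z": 0.002, "yaw": 0}, {"jaw": 0.65, "x": 0, "y": 0, "z": 0, "yaw": 0}]'

```text
time_s: 4.85
position: [486.2, -222.8, 11.9]
tcp_rot: [-0.0, 1.0, 0.01, -0.0]
wrist_force: [-0.2, 1.2, 0.3]
gripper_width: 29.9
grasp_force: 0.0
```

Request:
send_rows --rows '[{"jaw": 0.9, "x": 0, "y": 0, "z": 0, "yaw": 0}, {"jaw": 0.9, "x": 0, "y": 0, "z": 0, "yaw": 0}, {"jaw": 0.9, "x": 0, "y": 0, "z": 0, "yaw": 0}, {"jaw": 0.9, "x": 0, "y": 0, "z": 0, "yaw": 0}, {"jaw": 0.9, "x": 0, "y": 0, "z": 0, "yaw": 0}]'

```text
time_s: 5.35
position: [486.4, -222.9, 12.4]
tcp_rot: [0.0, 1.0, 0.01, 0.0]
wrist_force: [0.4, -0.7, 0.8]
gripper_width: 8.4
grasp_force: 0.0
```

```bash
python3 - <<'E'
from h import *
m,rs=wristbar("pics/w3.png")
for r,a in rs: print(np.round(r[0],1),a,axis(m,r,8))
im=cv2.imread("pics/w3.png");cv2.imwrite("pics/w3c.png",cv2.resize(im[180:360,200:440],None,fx=3,fy=3))
s=cams.grab_frame("side");cv2.imwrite("pics/s3.png",s[:,:,::-1])
E
```

```text
[318. 211.] 6254.0 (array([ 491.9, -223.5,    8. ]), np.float64(-89.77), np.float64(143.2), np.float64(16.7))
```

View pics/w3c.png

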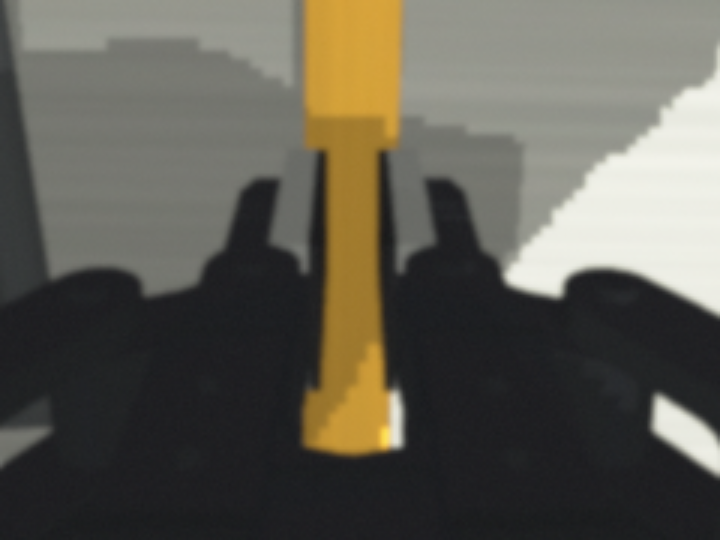

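```bash
python3 - <<'E'
from h import *
t,s=cams.camera_model("top"),cams.camera_model("side")
print("left bar top/side",tri(t,(237.7,210.1),s,(273.1,263.7)))
# bar far end from two wrist frames: w1 (z=140.7) & w3 (z=12.4); model for w1 rebuilt by shift
m3=cams.camera_model("wrist");m1=dict(m3);p=env.sense()["position"]
m1["origin"]=m3["origin"]+np.array([478.1,-223.1,140.7])-p
for f in("w1","w2","w3"):
    im=cv2.imread(f"pics/{f}.png")[:,:,::-1];H=hsv(im);h,s_,v=H[...,0],H[...,1],H[...,2]
    mk=(h>16)&(h<28)&(s_>150)&(v>70);ys,xs=np.nonzero(mk);y0=ys.min();xx=xs[ys==y0+2]
    print(f,y0,xx.min(),xx.max(), [(xs[ys==y].min(),xs[ys==y].max()) for y in (y0+5,y0+40)])
E
```

```text
left bar top/side (array([503.28203294, 271.684388  ,   3.75660712]), np.float64(5.256522114451244))
w1 93 309 327 [(np.int64(309), np.int64(326)), (np.int64(310), np.int64(326))]
w2 93 304 333 [(np.int64(303), np.int64(333)), (np.int64(303), np.int64(332))]
w3 91 302 335 [(np.int64(302), np.int64(335)), (np.int64(302), np.int64(334))]
```

The tips look about 17 mm higher than the nominal overhang implies, by both pad spacing and row. I'll keep stepping down 5 mm at a time, closing at each level, guided by force.

Request:
send_rows --rows '[{"jaw": 0.65, "x": 0, "y": 0, "z": 0, "yaw": 0}, {"jaw": 0.65, "x": 0, "y": 0, "z": 0, "yaw": 0}, {"jaw": 0.65, "x": 0, "y": 0, "z": 0, "yaw": 0}, {"jaw": 0.65, "x": 0, "y": 0, "z": 0.003, "yaw": 0}, {"jaw": 0.65, "x": 0, "y": 0, "z": 0.002, "yaw": 0}, {"jaw": 0.65, "x": 0, "y": 0, "z": 0, "yaw": 0}]'

```text
time_s: 6.05
position: [486.2, -222.8, 6.9]
tcp_rot: [-0.0, 1.0, 0.01, -0.0]
wrist_force: [-0.8, 0.6, -0.5]
gripper_width: 29.9
grasp_force: 0.0
```

Request:
send_rows --rows '[{"jaw": 0.9, "x": 0, "y": 0, "z": 0, "yaw": 0}, {"jaw": 0.9, "x": 0, "y": 0, "z": 0, "yaw": 0}, {"jaw": 0.9, "x": 0, "y": 0, "z": 0, "yaw": 0}, {"jaw": 0.9, "x": 0, "y": 0, "z": 0, "yaw": 0}, {"jaw": 0.9, "x": 0, "y": 0, "z": 0, "yaw": 0}]'

```text
time_s: 6.55
position: [486.4, -222.9, 7.4]
tcp_rot: [0.0, 1.0, 0.01, 0.0]
wrist_force: [0.1, -0.1, 0.1]
gripper_width: 8.9
grasp_force: 0.0
```

```bash
python3 - <<'E'
from h import *
# where do wrist & side views put the gripper? save side crop around the gripper
s=cams.grab_frame("side");m=cams.camera_model("side");p=env.sense()["position"]
print(env.sense())
for d in(0,25): print(d,proj(m,p-[0,0,d]))
u,v=proj(m,p).astype(int);c=s[max(0,v-110):v+60,u-100:u+100];cv2.imwrite("pics/s4.png",cv2.resize(c,None,fx=3.3,fy=3.3,interpolation=cv2.INTER_CUBIC)[:,:,::-1]); print(u-100,max(0,v-110))
E
```

```text
{'time_s': 6.6, 'qpos': array([-5.16749799e-01,  6.37117065e-01,  1.82591061e+00, -3.86770116e-06,
        6.78550035e-01,  1.03324458e+00]), 'qd': array([ 1.65855645e-03, -2.05284929e-04, -7.08365235e-04, -8.15194788e-05,
        8.69089619e-04,  7.41311157e-04]), 'tau': array([-1.39070767e-04, -5.57452548e+01, -1.86308348e+01,  5.26651490e-05,
        4.38661855e-04, -3.29690204e-05]), 'position': array([ 486.38129088, -222.90560419,    7.33614867]), 'tcp_rot': array([4.80813176e-06, 9.99945895e-01, 1.04022933e-02, 5.84721818e-06]), 'wrist_force': array([-0.20887951, -0.58979355,  0.57653663]), 'ft_torque': array([ 0.01518323,  0.02397186, -0.00928472]), 'grasp_force': 0.0, 'gripper_width': 8.340414409621323}
0 [381.07492438 187.02708448]
25 [380.41471715 193.23730256]
281 77
```

View pics/s4.png

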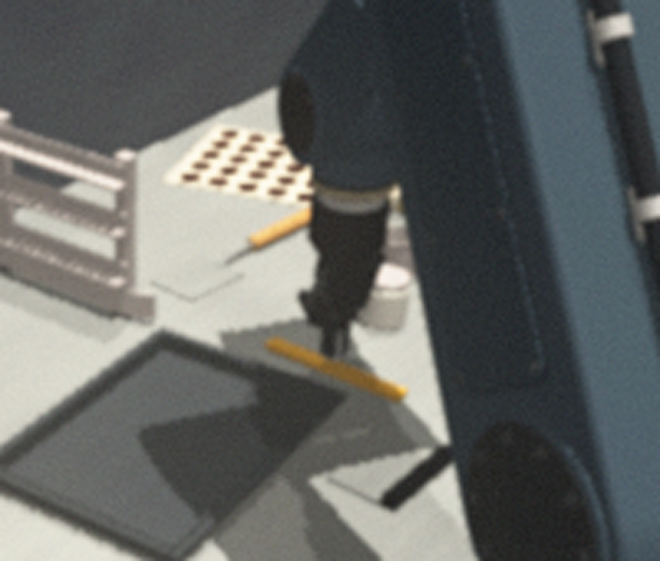

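The side crop shows the fingertips at full-frame (382,185), about 10 mm above where the nominal TCP at (381,187) projects. The bar is still below them, so the tips really are short. Keep going down.

Request:
send_rows --rows '[{"jaw": 0.65, "x": 0, "y": 0, "z": 0, "yaw": 0}, {"jaw": 0.65, "x": 0, "y": 0, "z": 0, "yaw": 0}, {"jaw": 0.65, "x": 0, "y": 0, "z": 0, "yaw": 0}, {"jaw": 0.65, "x": 0, "y": 0, "z": 0.003, "yaw": 0}, {"jaw": 0.65, "x": 0, "y": 0, "z": 0.003, "yaw": 0}, {"jaw": 0.65, "x": 0, "y": 0, "z": 0, "yaw": 0}]'

```text
time_s: 7.2
position: [486.1, -222.8, 0.8]
tcp_rot: [-0.0, 1.0, 0.01, -0.0]
wrist_force: [-0.5, 0.6, -0.4]
gripper_width: 29.9
grasp_force: 0.0
```

Request:
send_rows --rows '[{"jaw": 0.85, "x": 0, "y": 0, "z": 0, "yaw": 0}, {"jaw": 0.85, "x": 0, "y": 0, "z": 0, "yaw": 0}, {"jaw": 0.85, "x": 0, "y": 0, "z": 0, "yaw": 0}, {"jaw": 0.85, "x": 0, "y": 0, "z": 0, "yaw": 0}, {"jaw": 0.65, "x": 0, "y": 0, "z": 0, "yaw": 0}]'

```text
time_s: 7.7
position: [486.4, -222.9, 1.4]
tcp_rot: [0.0, 1.0, 0.01, 0.0]
wrist_force: [0.5, -0.8, 0.9]
gripper_width: 26.0
grasp_force: 0.0
```

Request:
send_rows --rows '[{"jaw": 0.65, "x": 0, "y": 0, "z": 0, "yaw": 0}, {"jaw": 0.65, "x": 0, "y": 0, "z": 0, "yaw": 0}, {"jaw": 0.65, "x": 0, "y": 0, "z": 0, "yaw": 0}, {"jaw": 0.65, "x": 0, "y": 0, "z": 0.003, "yaw": 0}, {"jaw": 0.65, "x": 0, "y": 0, "z": 0.002, "yaw": 0}, {"jaw": 0.65, "x": 0, "y": 0, "z": 0, "yaw": 0}]'

```text
time_s: 8.3
position: [486.2, -222.7, -4.1]
tcp_rot: [-0.0, 1.0, 0.01, -0.0]
wrist_force: [0.1, -0.0, -0.6]
gripper_width: 29.8
grasp_force: 0.0
```

Request:
send_rows --rows '[{"jaw": 0.85, "x": 0, "y": 0, "z": 0, "yaw": 0}, {"jaw": 0.85, "x": 0, "y": 0, "z": 0, "yaw": 0}, {"jaw": 0.85, "x": 0, "y": 0, "z": 0, "yaw": 0}, {"jaw": 0.85, "x": 0, "y": 0, "z": 0, "yaw": 0}]'

```text
time_s: 8.7
position: [486.6, -223.0, -3.4]
tcp_rot: [0.0, 1.0, 0.01, 0.0]
wrist_force: [0.1, -0.2, 2.7]
gripper_width: 12.9
grasp_force: 1.6
```

Light contact now (2.7 N up), so the tips are touching the bar's top and sit about 11 mm above the reported TCP. That calls for another 6 mm down.

Request:
send_rows --rows '[{"jaw": 0.65, "x": 0, "y": 0, "z": 0, "yaw": 0}, {"jaw": 0.65, "x": 0, "y": 0, "z": 0, "yaw": 0}, {"jaw": 0.65, "x": 0, "y": 0, "z": 0, "yaw": 0}, {"jaw": 0.65, "x": 0, "y": 0, "z": 0, "yaw": 0}, {"jaw": 0.65, "x": 0, "y": 0, "z": 0.003, "yaw": 0}, {"jaw": 0.65, "x": 0, "y": 0, "z": 0.003, "yaw": 0}, {"jaw": 0.65, "x": 0, "y": 0, "z": 0, "yaw": 0}]'

```text
time_s: 9.4
position: [486.1, -222.7, -10.2]
tcp_rot: [-0.0, 1.0, 0.01, -0.0]
wrist_force: [-0.4, -0.4, -0.2]
gripper_width: 29.9
grasp_force: 0.0
```

Request:
send_rows --rows '[{"jaw": 0.85, "x": 0, "y": 0, "z": 0, "yaw": 0}, {"jaw": 0.85, "x": 0, "y": 0, "z": 0, "yaw": 0}, {"jaw": 0.85, "x": 0, "y": 0, "z": 0, "yaw": 0}, {"jaw": 0.95, "x": 0, "y": 0, "z": 0, "yaw": 0}, {"jaw": 0.95, "x": 0, "y": 0, "z": 0, "yaw": 0}]'

```text
time_s: 9.9
position: [486.4, -222.9, -9.6]
tcp_rot: [0.0, 1.0, 0.01, 0.0]
wrist_force: [-0.7, 0.2, 1.6]
gripper_width: 15.6
grasp_force: 59.0
```

Gripped at 59 N. Now lift, carry over the tray and rotate.

Request:
send_rows --rows '[{"jaw": 0.95, "x": 0, "y": 0, "z": -0.02, "yaw": 0}, {"jaw": 0.95, "x": 0, "y": 0, "z": -0.04, "yaw": 0}, {"jaw": 0.95, "x": 0, "y": 0, "z": -0.04, "yaw": 0}, {"jaw": 0.95, "x": 0.0194, "y": -0.036, "z": 0, "yaw": 0}, {"jaw": 0.95, "x": 0.0194, "y": -0.036, "z": 0, "yaw": 0}, {"jaw": 0.95, "x": 0.0194, "y": -0.036, "z": 0, "yaw": 0}, {"jaw": 0.95, "x": 0.0194, "y": -0.036, "z": 0, "yaw": 0}, {"jaw": 0.95, "x": 0.0194, "y": -0.036, "z": 0, "yaw": 0}, {"jaw": 0.95, "x": 0.0194, "y": -0.036, "z": 0, "yaw": 0}, {"jaw": 0.95, "x": 0, "y": 0, "z": 0, "yaw": 0}]'

```text
time_s: 10.9
position: [599.7, -0.6, 90.1]
tcp_rot: [-0.0, 1.0, 0.012, 0.0]
wrist_force: [-0.7, -1.0, -2.6]
gripper_width: 15.9
grasp_force: 59.0
```

Request:
send_rows --rows '[{"jaw": 0.95, "x": 0, "y": 0, "z": 0, "yaw": -0.149}, {"jaw": 0.95, "x": 0, "y": 0, "z": 0, "yaw": -0.149}, {"jaw": 0.95, "x": 0, "y": 0, "z": 0, "yaw": -0.149}, {"jaw": 0.95, "x": 0, "y": 0, "z": 0, "yaw": -0.149}, {"jaw": 0.95, "x": 0, "y": 0, "z": 0, "yaw": -0.149}, {"jaw": 0.95, "x": 0, "y": 0, "z": 0, "yaw": -0.149}, {"jaw": 0.95, "x": 0, "y": 0, "z": 0, "yaw": -0.149}, {"jaw": 0.95, "x": 0, "y": 0, "z": 0, "yaw": -0.149}, {"jaw": 0.95, "x": 0, "y": 0, "z": 0, "yaw": -0.149}, {"jaw": 0.95, "x": 0, "y": 0, "z": 0, "yaw": -0.149}, {"jaw": 0.95, "x": 0, "y": 0, "z": 0, "yaw": -0.149}, {"jaw": 0.95, "x": 0, "y": 0, "z": 0, "yaw": 0}]'

```text
time_s: 12.1
position: [597.9, -5.0, 90.0]
tcp_rot: [-0.0, 0.674, 0.739, -0.0]
wrist_force: [0.3, -0.1, -1.5]
gripper_width: 15.7
grasp_force: 59.0
```

```bash
python3 - <<'E'
from h import *
s=env.sense();print(s["position"],s["gripper_width"],s["grasp_force"],s["wrist_force"]);X=rot(s["tcp_rot"])[:,0];print("heading",np.degrees(np.arctan2(X[1],X[0])))
m,rs=wristbar("pics/w5.png")
for r,a in rs: print(np.round(r[0],1),a,axis(m,r,s["position"][2]+18))
t=cams.grab_frame("top");cv2.imwrite("pics/top5.png",t[:,:,::-1])
c=t[40:270,250:450];cv2.imwrite("pics/top5c.png",cv2.resize(c,None,fx=2.5,fy=2.5,interpolation=cv2.INTER_CUBIC)[:,:,::-1])
E
```

```text
[597.8600362   -4.95845721  90.01412632] 15.702975559216014 59.02404427528381 [ 0.33478391 -0.12354276 -1.5376072 ]
heading 95.21307355776592
[318.  208.5] 8536.5 (array([596.5,  10.4, 108. ]), np.float64(4.32), np.float64(125.0), np.float64(17.3))
```

View pics/w5.png

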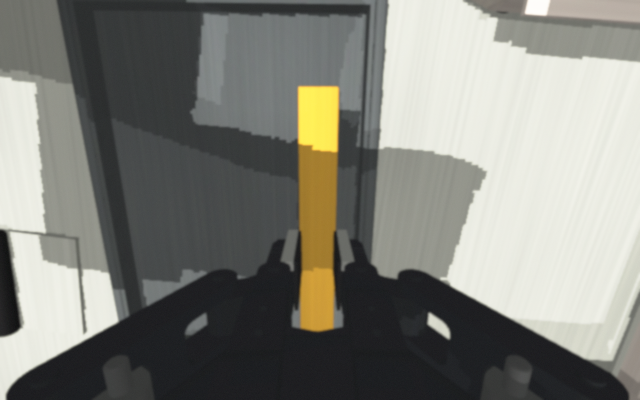

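The wrist view shows the bar held at (318,200), parallel to the tray's far rim, whose outer edge runs (386,2) to (373,255). The left end rim is at row 5. I'll compute the tray pose from those rim pixels.

```bash
python3 - <<'E'
from h import *
m=cams.camera_model("wrist")
im=cv2.imread("pics/w5.png");g=cv2.cvtColor(im,cv2.COLOR_BGR2GRAY).astype(int)
# far outer rim: strongest dark->bright step in each row
P=[]
for y in list(range(15,140,10))+[]:
    r=g[y,365:400];d=np.diff(cv2.GaussianBlur(r.astype(np.float32)[None],(5,1),0)[0]);x=365+np.argmax(d)+.5;P.append(onz(m,(x,y),15)[:2])
P=np.array(P);print(P.round(1)[[0,-1]]);k=np.polyfit(P[:,1],P[:,0],1);print("far rim x at y=0",k[1],"tray yaw",-np.degrees(np.arctan(k[0])))
# near outer rim in shadow/bench rows
P=[]
for y in range(90,230,10):
    r=g[y,50:130];d=np.diff(cv2.GaussianBlur(r.astype(np.float32)[None],(5,1),0)[0]);x=50+np.argmin(d)+.5;P.append(np.r_[onz(m,(x,y),15)[:2],x,y])
print(np.round(P,1).tolist())
print("left inner corner rims",onz(m,(80,8),22),onz(m,(368,8),22))
E
```

```text
[[634.5 130.7]
 [640.3  50. ]]
far rim x at y=0 643.8710039549155 tray yaw 4.339476309371946
[[413.7, 62.9, 73.5, 90.0], [414.3, 56.0, 75.5, 100.0], [414.9, 49.0, 77.5, 110.0], [415.5, 41.8, 79.5, 120.0], [416.1, 34.5, 81.5, 130.0], [416.7, 27.1, 83.5, 140.0], [416.6, 19.5, 84.5, 150.0], [417.2, 11.9, 86.5, 160.0], [417.9, 4.1, 88.5, 170.0], [418.5, -3.9, 90.5, 180.0], [419.2, -12.0, 92.5, 190.0], [419.9, -20.2, 94.5, 200.0], [420.6, -28.6, 96.5, 210.0], [421.3, -37.2, 98.5, 220.0]]
left inner corner rims [429.97971219 115.2785888   22.        ] [619.72588291 131.51983575  22.        ]
```

View pics/top5c.png

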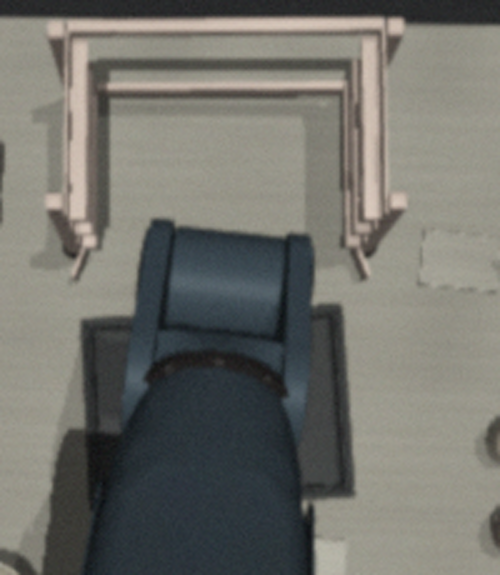

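The top view puts the arm over the tray, with the rack at crop (70-400, 20-280). The tray centre comes out near (532,-12) with yaw 4.6°, so the bar is already on target. Lowering it onto the floor.

Request:
send_rows --rows '[{"jaw": 0.95, "x": 0, "y": 0, "z": 0.03, "yaw": 0}, {"jaw": 0.95, "x": 0, "y": 0, "z": 0.03, "yaw": 0}, {"jaw": 0.95, "x": 0, "y": 0, "z": 0.02, "yaw": 0}, {"jaw": 0.95, "x": 0, "y": 0, "z": 0.008, "yaw": 0}, {"jaw": 0.95, "x": 0, "y": 0, "z": 0.005, "yaw": 0}, {"jaw": 0.95, "x": 0, "y": 0, "z": 0.002, "yaw": 0}, {"jaw": 0.95, "x": 0, "y": 0, "z": 0, "yaw": 0}, {"jaw": 0.95, "x": 0, "y": 0, "z": 0, "yaw": 0}]'

```text
time_s: 13.0
position: [598.8, -4.6, -3.8]
tcp_rot: [0.001, 0.675, 0.738, 0.0]
wrist_force: [-0.1, 0.0, -1.8]
gripper_width: 15.7
grasp_force: 59.0
```

Request:
send_rows --rows '[{"jaw": 0.95, "x": 0, "y": 0, "z": 0.0015, "yaw": 0}, {"jaw": 0.95, "x": 0, "y": 0, "z": 0, "yaw": 0}]'

```text
time_s: 13.2
position: [598.4, -4.5, -5.9]
tcp_rot: [0.0, 0.675, 0.738, 0.0]
wrist_force: [-0.3, -0.7, -1.5]
gripper_width: 15.5
grasp_force: 59.0
```

Request:
send_rows --rows '[{"jaw": 0.95, "x": 0, "y": 0, "z": 0.0007, "yaw": 0}, {"jaw": 0.95, "x": 0, "y": 0, "z": 0, "yaw": 0}, {"jaw": 0.95, "x": 0, "y": 0, "z": 0, "yaw": 0}]'

```text
time_s: 13.5
position: [598.4, -4.5, -6.6]
tcp_rot: [0.0, 0.675, 0.738, 0.0]
wrist_force: [-1.6, 0.8, 3.1]
gripper_width: 15.9
grasp_force: 59.6
```

Request:
send_rows --rows '[{"jaw": 0.74, "x": 0, "y": 0, "z": 0, "yaw": 0}, {"jaw": 0.72, "x": 0, "y": 0, "z": 0, "yaw": 0}, {"jaw": 0.72, "x": 0, "y": 0, "z": 0, "yaw": 0}, {"jaw": 0.72, "x": 0, "y": 0, "z": 0, "yaw": 0}, {"jaw": 0.72, "x": 0, "y": 0, "z": -0.015, "yaw": 0}, {"jaw": 0.72, "x": 0, "y": 0, "z": -0.04, "yaw": 0}, {"jaw": 0.65, "x": 0, "y": 0, "z": -0.04, "yaw": 0}, {"jaw": 0.65, "x": 0, "y": 0, "z": -0.01, "yaw": 0}, {"jaw": 0.65, "x": 0, "y": 0, "z": 0, "yaw": 0}]'

```text
time_s: 14.4
position: [599.3, -4.6, 100.6]
tcp_rot: [0.002, 0.675, 0.738, 0.001]
wrist_force: [-0.8, -0.2, -0.7]
gripper_width: 29.8
grasp_force: 0.0
```

```bash
cat >> h.py <<'E'
def st():
    s=env.sense();X=rot(s["tcp_rot"])[:,0];print("TCP",s["position"].round(1),"head",np.degrees(np.arctan2(X[1],X[0])).round(2),"w",round(s["gripper_width"],1),"gf",round(s["grasp_force"],1),"F",s["wrist_force"].round(1),"t",s["time_s"],"q6",s["qpos"][5].round(2));return s
E
python3 - <<'E'
from h import *
st();m,rs=wristbar("pics/w6.png")
for r,a in rs: print(np.round(r[0],1),a,axis(m,r,11))
E
```

```text
TCP [599.3  -4.6 100.6] head 95.1 w 29.8 gf 0.0 F [-0.8 -0.2 -0.7] t 14.4 q6 -0.17
[316. 189.] 3558.0 (array([598.5,  -5.8,  11. ]), np.float64(5.67), np.float64(157.5), np.float64(17.2))
```

The far chock is down. Next is the left bar at about (503,272), heading 7.7°.

Request:
send_rows --rows '[{"jaw": 0.62, "x": 0, "y": 0, "z": 0, "yaw": 0.139}, {"jaw": 0.62, "x": 0, "y": 0, "z": 0, "yaw": 0.139}, {"jaw": 0.62, "x": 0, "y": 0, "z": 0, "yaw": 0.139}, {"jaw": 0.62, "x": 0, "y": 0, "z": 0, "yaw": 0.139}, {"jaw": 0.62, "x": 0, "y": 0, "z": 0, "yaw": 0.139}, {"jaw": 0.62, "x": 0, "y": 0, "z": 0, "yaw": 0.139}, {"jaw": 0.62, "x": 0, "y": 0, "z": 0, "yaw": 0.139}, {"jaw": 0.62, "x": 0, "y": 0, "z": 0, "yaw": 0.139}, {"jaw": 0.62, "x": 0, "y": 0, "z": 0, "yaw": 0.139}, {"jaw": 0.62, "x": 0, "y": 0, "z": 0, "yaw": 0.139}, {"jaw": 0.62, "x": 0, "y": 0, "z": 0, "yaw": 0.136}, {"jaw": 0.62, "x": 0, "y": 0, "z": 0, "yaw": 0}]'

```text
time_s: 15.65
position: [597.3, -4.5, 96.5]
tcp_rot: [-0.0, 0.998, 0.066, -0.001]
wrist_force: [-0.0, -0.5, 1.2]
gripper_width: 32.5
grasp_force: 0.0
```

Request:
send_rows --rows '[{"jaw": 0.62, "x": -0.0072, "y": -0.036, "z": 0, "yaw": 0}, {"jaw": 0.62, "x": -0.0072, "y": -0.036, "z": 0, "yaw": 0}, {"jaw": 0.62, "x": -0.0072, "y": -0.036, "z": 0, "yaw": 0}, {"jaw": 0.62, "x": -0.0072, "y": -0.036, "z": 0, "yaw": 0}, {"jaw": 0.62, "x": -0.0072, "y": -0.036, "z": 0, "yaw": 0}, {"jaw": 0.62, "x": -0.0072, "y": -0.036, "z": 0, "yaw": 0}, {"jaw": 0.62, "x": -0.0072, "y": -0.036, "z": 0, "yaw": 0}, {"jaw": 0.62, "x": -0.0072, "y": -0.036, "z": 0.01, "yaw": 0}, {"jaw": 0.62, "x": 0, "y": 0, "z": 0, "yaw": 0}, {"jaw": 0.62, "x": 0, "y": 0, "z": 0, "yaw": 0}]'

```text
time_s: 16.65
position: [502.0, 273.4, 87.2]
tcp_rot: [0.0, 0.998, 0.069, -0.001]
wrist_force: [0.0, 0.2, 0.1]
gripper_width: 32.5
grasp_force: 0.0
```

```bash
python3 - <<'E'
from h import *
s=st();m,rs=wristbar("pics/w7.png")
for r,a in rs:
    A=axis(m,r,8);print(np.round(r[0],1),a,A);X=rot(s["tcp_rot"]);print("tool shift",(X.T@(A[0]-s["position"])).round(1))
E
```

```text
TCP [502.  273.4  87.2] head 7.93 w 32.5 gf 0.0 F [0.  0.2 0.1] t 16.65 q6 1.85
[614.1 121. ] 1151.0 (array([593.4,  58. ,   8. ]), np.float64(4.81), np.float64(39.2), np.float64(18.8))
tool shift [ 60.9 225.9  79.2]
[320. 169.] 2766.5 (array([521.6, 273.6,   8. ]), np.float64(-82.41), np.float64(124.2), np.float64(16.3))
tool shift [19.6  2.4 79.1]
```

Request:
send_rows --rows '[{"jaw": 0.62, "x": 0.002, "y": 0.001, "z": 0.03, "yaw": 0}, {"jaw": 0.62, "x": 0, "y": 0, "z": 0.03, "yaw": 0}, {"jaw": 0.62, "x": 0, "y": 0, "z": 0.02, "yaw": 0}, {"jaw": 0.62, "x": 0, "y": 0, "z": 0.01, "yaw": 0}, {"jaw": 0.62, "x": 0, "y": 0, "z": 0.005, "yaw": 0}, {"jaw": 0.62, "x": 0, "y": 0, "z": 0, "yaw": 0}, {"jaw": 0.62, "x": 0, "y": 0, "z": 0, "yaw": 0}]'

```text
time_s: 17.4
position: [505.6, 272.5, -5.9]
tcp_rot: [-0.0, 0.998, 0.067, 0.001]
wrist_force: [0.1, 0.1, -0.1]
gripper_width: 32.4
grasp_force: 0.0
```

Request:
send_rows --rows '[{"jaw": 0.62, "x": 0, "y": 0, "z": 0.0017, "yaw": 0}, {"jaw": 0.62, "x": 0, "y": 0, "z": 0, "yaw": 0}, {"jaw": 0.85, "x": 0, "y": 0, "z": 0, "yaw": 0}, {"jaw": 0.85, "x": 0, "y": 0, "z": 0, "yaw": 0}, {"jaw": 0.95, "x": 0, "y": 0, "z": 0, "yaw": 0}, {"jaw": 0.95, "x": 0, "y": 0, "z": 0, "yaw": 0}, {"jaw": 0.95, "x": 0, "y": 0, "z": 0, "yaw": 0}]'

```text
time_s: 18.1
position: [505.1, 272.6, -8.0]
tcp_rot: [-0.0, 0.998, 0.067, 0.0]
wrist_force: [-1.3, -0.2, 4.7]
gripper_width: 15.6
grasp_force: 58.5
```

Request:
send_rows --rows '[{"jaw": 0.95, "x": 0, "y": 0, "z": -0.02, "yaw": 0}, {"jaw": 0.95, "x": 0, "y": 0, "z": -0.04, "yaw": 0}, {"jaw": 0.95, "x": 0, "y": 0, "z": -0.04, "yaw": 0}, {"jaw": 0.95, "x": -0.0003, "y": 0.0356, "z": 0, "yaw": 0}, {"jaw": 0.95, "x": -0.0003, "y": 0.0356, "z": 0, "yaw": 0}, {"jaw": 0.95, "x": -0.0003, "y": 0.0356, "z": 0, "yaw": 0}, {"jaw": 0.95, "x": -0.0003, "y": 0.0356, "z": 0, "yaw": 0}, {"jaw": 0.95, "x": -0.0003, "y": 0.0356, "z": 0, "yaw": 0}, {"jaw": 0.95, "x": -0.0003, "y": 0.0356, "z": 0, "yaw": 0}, {"jaw": 0.95, "x": -0.0003, "y": 0.0356, "z": 0, "yaw": 0}, {"jaw": 0.95, "x": -0.0003, "y": 0.0356, "z": 0, "yaw": 0}, {"jaw": 0.95, "x": 0, "y": 0, "z": 0, "yaw": 0}]'

```text
time_s: 19.3
position: [540.8, -13.4, 91.5]
tcp_rot: [0.0, 0.998, 0.065, 0.0]
wrist_force: [0.4, 0.3, -2.0]
gripper_width: 15.4
grasp_force: 59.2
```

Request:
send_rows --rows '[{"jaw": 0.95, "x": 0, "y": 0, "z": 0, "yaw": -0.139}, {"jaw": 0.95, "x": 0, "y": 0, "z": 0, "yaw": -0.139}, {"jaw": 0.95, "x": 0, "y": 0, "z": 0, "yaw": -0.139}, {"jaw": 0.95, "x": 0, "y": 0, "z": 0, "yaw": -0.139}, {"jaw": 0.95, "x": 0, "y": 0, "z": 0, "yaw": -0.139}, {"jaw": 0.95, "x": 0, "y": 0, "z": 0, "yaw": -0.139}, {"jaw": 0.95, "x": 0, "y": 0, "z": 0, "yaw": -0.139}, {"jaw": 0.95, "x": 0, "y": 0, "z": 0, "yaw": -0.139}, {"jaw": 0.95, "x": 0, "y": 0, "z": 0, "yaw": -0.139}, {"jaw": 0.95, "x": 0, "y": 0, "z": 0, "yaw": -0.139}, {"jaw": 0.95, "x": 0, "y": 0, "z": 0, "yaw": -0.136}, {"jaw": 0.95, "x": 0, "y": 0, "z": 0, "yaw": 0}, {"jaw": 0.95, "x": 0, "y": 0, "z": 0, "yaw": 0}]'

```text
time_s: 20.6
position: [540.3, -9.7, 91.4]
tcp_rot: [-0.0, 0.676, 0.737, -0.0]
wrist_force: [0.2, 0.2, -1.8]
gripper_width: 15.4
grasp_force: 59.2
```

```bash
cat >> h.py <<'E'
def to(p,head=None):
    s=env.sense();M=rot(s["tcp_rot"]);print("tool shift",(M.T@(np.array(p)-s["position"])).round(1))
E
python3 - <<'E'
from h import *
s=st();to([540.6,-9.7,-4]);m,rs=wristbar("pics/w8.png")
for r,a in rs: print(np.round(r[0],1),a,axis(m,r,11))
E
```

```text
TCP [540.3  -9.7  91.4] head 94.89 w 15.4 gf 59.2 F [ 0.2  0.2 -1.8] t 20.6 q6 -0.19
tool shift [-0.   0.3 95.4]
[388.  187.4] 3852.0 (array([597. ,  -1.9,  11. ]), np.float64(3.94), np.float64(151.1), np.float64(18.1))
[316.5 207. ] 8531.0 (array([541.2, -29.7,  11. ]), np.float64(5.91), np.float64(217.2), np.float64(28.9))
```

Request:
send_rows --rows '[{"jaw": 0.95, "x": 0, "y": 0.0, "z": 0.03, "yaw": -0.003}, {"jaw": 0.95, "x": 0, "y": 0, "z": 0.03, "yaw": 0}, {"jaw": 0.95, "x": 0, "y": 0, "z": 0.02, "yaw": 0}, {"jaw": 0.95, "x": 0, "y": 0, "z": 0.01, "yaw": 0}, {"jaw": 0.95, "x": 0, "y": 0, "z": 0.004, "yaw": 0}, {"jaw": 0.95, "x": 0, "y": 0, "z": 0, "yaw": 0}, {"jaw": 0.95, "x": 0, "y": 0, "z": 0, "yaw": 0}, {"jaw": 0.95, "x": 0, "y": 0, "z": 0, "yaw": 0}]'

```text
time_s: 21.45
position: [541.1, -10.1, -1.7]
tcp_rot: [0.001, 0.674, 0.739, 0.0]
wrist_force: [-0.2, 0.3, -1.3]
gripper_width: 15.4
grasp_force: 59.2
```

```bash
python3 - <<'E'
from h import *
s=st();to([540.6,-9.7,-5])
E
```

```text
TCP [541.1 -10.1  -1.7] head 95.26 w 15.4 gf 59.2 F [-0.2  0.3 -1.3] t 21.45 q6 -0.2
tool shift [ 0.5 -0.4  3.3]
```

Request:
send_rows --rows '[{"jaw": 0.95, "x": 0.0003, "y": 0, "z": 0.0012, "yaw": 0.002}, {"jaw": 0.95, "x": 0, "y": 0, "z": 0.0008, "yaw": 0}, {"jaw": 0.95, "x": 0, "y": 0, "z": 0.0006, "yaw": 0}, {"jaw": 0.95, "x": 0, "y": 0, "z": 0, "yaw": 0}, {"jaw": 0.95, "x": 0, "y": 0, "z": 0, "yaw": 0}]'

```text
time_s: 21.95
position: [540.5, -9.8, -5.0]
tcp_rot: [0.0, 0.675, 0.738, 0.0]
wrist_force: [-1.9, -0.6, 3.7]
gripper_width: 15.5
grasp_force: 59.8
```

```bash
python3 - <<'E'
from h import *
s=st();to([540.6,-9.7,-5])
E
```

```text
TCP [540.5  -9.8  -5. ] head 95.15 w 15.5 gf 59.8 F [-1.9 -0.6  3.7] t 21.95 q6 -0.19
tool shift [0.1 0.1 0. ]
```

Touching down at the target. Release, rise and check both bars.

Request:
send_rows --rows '[{"jaw": 0.74, "x": 0, "y": 0, "z": 0, "yaw": 0}, {"jaw": 0.7, "x": 0, "y": 0, "z": 0, "yaw": 0}, {"jaw": 0.7, "x": 0, "y": 0, "z": 0, "yaw": 0}, {"jaw": 0.7, "x": 0, "y": 0, "z": 0, "yaw": 0}, {"jaw": 0.7, "x": 0, "y": 0, "z": -0.015, "yaw": 0}, {"jaw": 0.7, "x": 0, "y": 0.005, "z": -0.04, "yaw": 0}, {"jaw": 0.5, "x": 0, "y": 0.01, "z": -0.04, "yaw": 0}, {"jaw": 0.5, "x": 0, "y": 0.015, "z": -0.04, "yaw": 0}, {"jaw": 0.3, "x": 0, "y": 0, "z": 0, "yaw": 0}, {"jaw": 0.3, "x": 0, "y": 0, "z": 0, "yaw": 0}]'

```text
time_s: 22.95
position: [570.7, -7.1, 131.2]
tcp_rot: [0.001, 0.675, 0.738, 0.001]
wrist_force: [-0.3, 0.2, -0.6]
gripper_width: 59.6
grasp_force: 0.0
```

```bash
python3 - <<'E'
from h import *
s=st();m,rs=wristbar("pics/w9.png")
A=[]
for r,a in rs:
    x=axis(m,r,11);print(np.round(r[0],1),a,x);A.append(x)
if len(A)==2:
    th=np.radians((A[0][1]+A[1][1])/2);d=A[0][0]-A[1][0];print("sep",d[0]*np.cos(th)+d[1]*np.sin(th))
# pin from top0 + side0
t=cams.camera_model("top");sd=cams.camera_model("side")
im=cv2.imread("pics/top0.png")[:,:,::-1];H=hsv(im);mk=(H[...,0]>3)&(H[...,0]<20)&(H[...,1]>90)&(H[...,2]>80)
z=np.zeros(mk.shape,bool);z[165:255,175:202]=mk[165:255,175:202]
mk2=cv2.morphologyEx(z.astype(np.uint8),cv2.MORPH_CLOSE,np.ones((5,5)))
for r,a in rects(mk2,200): print("pin",np.round(r[0],1),r[1],axis(t,r,48))
E
```

```text
TCP [570.7  -7.1 131.2] head 95.16 w 59.6 gf 0.0 F [-0.3  0.2 -0.6] t 22.95 q6 -0.18
[346.  181.9] 2919.5 (array([597.9,  -5.8,  11. ]), np.float64(4.11), np.float64(157.8), np.float64(17.8))
[284.1 180.5] 2943.5 (array([539.6,  -9.8,  11. ]), np.float64(5.06), np.float64(158.1), np.float64(18.0))
sep 58.433182552952154
pin [188.5 211.5] (19.640857696533203, 81.40584564208984) (array([496.3, 400.4,  48. ]), np.float64(-89.67), np.float64(226.5), np.float64(55.5))
```

Both bars are in: separation 58.4 mm and parallel within about 1°. Now over to the pin.

Request:
send_rows --rows '[{"jaw": 0.05, "x": 0, "y": 0, "z": 0, "yaw": 0.148}, {"jaw": 0.05, "x": 0, "y": 0, "z": 0, "yaw": 0.148}, {"jaw": 0.05, "x": 0, "y": 0, "z": 0, "yaw": 0.148}, {"jaw": 0.05, "x": 0, "y": 0, "z": 0, "yaw": 0.148}, {"jaw": 0.05, "x": 0, "y": 0, "z": 0, "yaw": 0.148}, {"jaw": 0.05, "x": 0, "y": 0, "z": 0, "yaw": 0.148}, {"jaw": 0.05, "x": 0, "y": 0, "z": 0, "yaw": 0.148}, {"jaw": 0.05, "x": 0, "y": 0, "z": 0, "yaw": 0.148}, {"jaw": 0.05, "x": 0, "y": 0, "z": 0, "yaw": 0.148}, {"jaw": 0.05, "x": 0, "y": 0, "z": 0, "yaw": 0.148}, {"jaw": 0.05, "x": 0, "y": 0, "z": 0, "yaw": 0.148}, {"jaw": 0.05, "x": 0, "y": 0, "z": 0, "yaw": 0}]'

```text
time_s: 24.2
position: [569.3, -7.0, 128.7]
tcp_rot: [-0.0, 1.0, 0.015, -0.001]
wrist_force: [-0.5, -0.1, -0.6]
gripper_width: 81.1
grasp_force: 0.0
```

Request:
send_rows --rows '[{"jaw": 0.05, "x": -0.0055, "y": -0.0374, "z": 0, "yaw": 0}, {"jaw": 0.05, "x": -0.0055, "y": -0.0374, "z": 0, "yaw": 0}, {"jaw": 0.05, "x": -0.0055, "y": -0.0374, "z": 0, "yaw": 0}, {"jaw": 0.05, "x": -0.0055, "y": -0.0374, "z": 0, "yaw": 0}, {"jaw": 0.05, "x": -0.0055, "y": -0.0374, "z": 0, "yaw": 0}, {"jaw": 0.05, "x": -0.0055, "y": -0.0374, "z": 0, "yaw": 0}, {"jaw": 0.05, "x": -0.0055, "y": -0.0374, "z": 0, "yaw": 0}, {"jaw": 0.05, "x": -0.0055, "y": -0.0374, "z": 0, "yaw": 0}, {"jaw": 0.05, "x": -0.0055, "y": -0.0374, "z": 0, "yaw": 0}, {"jaw": 0.05, "x": -0.0055, "y": -0.0374, "z": 0, "yaw": 0}, {"jaw": 0.05, "x": -0.0055, "y": -0.0374, "z": 0, "yaw": 0}, {"jaw": 0.05, "x": 0, "y": 0, "z": 0, "yaw": 0}, {"jaw": 0.05, "x": 0, "y": 0, "z": 0, "yaw": 0}]'

```text
time_s: 25.5
position: [495.5, 402.2, 128.8]
tcp_rot: [0.001, 1.0, 0.019, -0.001]
wrist_force: [0.1, -0.3, 0.0]
gripper_width: 80.7
grasp_force: 0.0
```

```bash
python3 - <<'E'
from h import *
s=st();m=cams.camera_model("wrist");im=cams.grab_frame("wrist");cv2.imwrite("pics/w10.png",im[:,:,::-1])
H=hsv(im);mk=(H[...,0]>3)&(H[...,0]<20)&(H[...,1]>90)&(H[...,2]>80)
for r,a in rects(mk,300): print(np.round(r[0],1),np.round(r[1],1),a,axis(m,r,45))
t=cams.grab_frame("top");cv2.imwrite("pics/top10.png",t[:,:,::-1])
E
```

```text
TCP [495.5 402.2 128.8] head 2.16 w 80.7 gf 0.0 F [ 0.1 -0.3  0. ] t 25.5 q6 2.14
[320.3 180. ] [ 73.1 274.2] 14658.5 (array([495. , 399.9,  45. ]), np.float64(87.39), np.float64(232.3), np.float64(53.2))
```

View pics/w10.png

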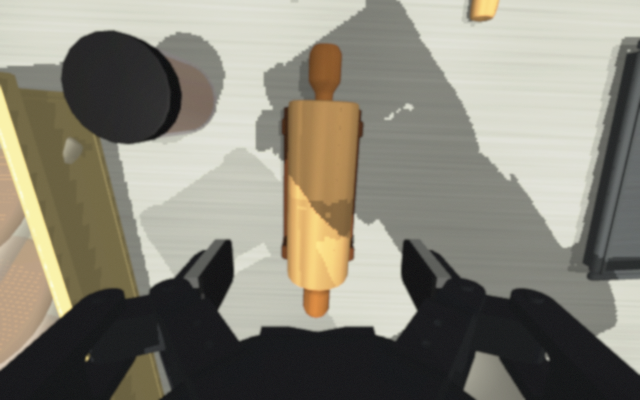

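The wrist view shows the pin from its far handle end at (325,45) to the near one at (316,317), with the jar at (120,88) clear to the left. I'll compute the axis.

```bash
python3 - <<'E'
from h import *
s=env.sense();m=cams.camera_model("wrist");t=cams.camera_model("top")
a,b=onz(m,(324.5,102),44),onz(m,(318.5,286),44);print(a,b,np.degrees(np.arctan2(a[1]-b[1],a[0]-b[0])))
a2,b2=onz(m,(325,44),40.5),onz(m,(316,317),40.5);c=(a2+b2)/2;print(a2,b2,c,np.linalg.norm(a2-b2),np.degrees(np.arctan2(a2[1]-b2[1],a2[0]-b2[0])))
print("tri mid",tri(m,(321.5,183),t,(189.3,211.5)))
to([c[0],c[1],25])
E
```

```text
[571.15659015 397.81992051  44.        ] [411.34522202 396.53919509  44.        ] 0.4591575156467592
[612.41509093 399.10385813  40.5       ] [375.72293832 397.59069167  40.5       ] [494.06901463 398.3472749   40.5       ] 236.6969893722215 0.36628536255771493
tri mid (array([500.25636284, 400.40099382,  32.28751695]), np.float64(10.604710111833914))
tool shift [ -2.2   2.6 104.3]
```

Request:
send_rows --rows '[{"jaw": 0.05, "x": -0.0015, "y": 0.003, "z": 0, "yaw": 0.03}, {"jaw": 0.05, "x": 0, "y": 0, "z": 0.03, "yaw": 0}, {"jaw": 0.05, "x": 0, "y": 0, "z": 0.03, "yaw": 0}, {"jaw": 0.05, "x": 0, "y": 0, "z": 0.02, "yaw": 0}, {"jaw": 0.05, "x": 0, "y": 0, "z": 0.02, "yaw": 0}, {"jaw": 0.05, "x": 0, "y": 0, "z": 0.012, "yaw": 0}, {"jaw": 0.05, "x": 0, "y": 0, "z": 0.004, "yaw": 0}, {"jaw": 0.05, "x": 0, "y": 0, "z": 0, "yaw": 0}, {"jaw": 0.05, "x": 0, "y": 0, "z": 0, "yaw": 0}]'

```text
time_s: 26.5
position: [495.5, 399.2, 14.8]
tcp_rot: [-0.0, 1.0, 0.001, 0.001]
wrist_force: [0.2, -0.7, 0.9]
gripper_width: 81.3
grasp_force: 0.0
```

Request:
send_rows --rows '[{"jaw": 0.25, "x": 0, "y": 0, "z": 0, "yaw": 0}, {"jaw": 0.3, "x": 0, "y": 0, "z": 0, "yaw": 0}, {"jaw": 0.35, "x": 0, "y": 0, "z": 0, "yaw": 0}, {"jaw": 0.5, "x": 0, "y": 0, "z": 0, "yaw": 0}, {"jaw": 0.5, "x": 0, "y": 0, "z": 0, "yaw": 0}, {"jaw": 0.5, "x": 0, "y": 0, "z": 0, "yaw": 0}]' --grip_force 80

```text
time_s: 27.1
position: [495.4, 399.7, 15.0]
tcp_rot: [-0.001, 1.0, 0.001, 0.001]
wrist_force: [-1.6, 0.0, 7.4]
gripper_width: 52.5
grasp_force: 82.7
```

```bash
python3 - <<'E'
from h import *
s=st();im=cams.grab_frame("side");cv2.imwrite("pics/s11.png",cv2.resize(im[170:350,150:350],None,fx=3,fy=3,interpolation=cv2.INTER_CUBIC)[:,:,::-1])
E
```

```text
TCP [495.4 399.7  15. ] head 0.17 w 52.5 gf 82.7 F [-1.6  0.   7.4] t 27.1 q6 2.17
```

View pics/s11.png

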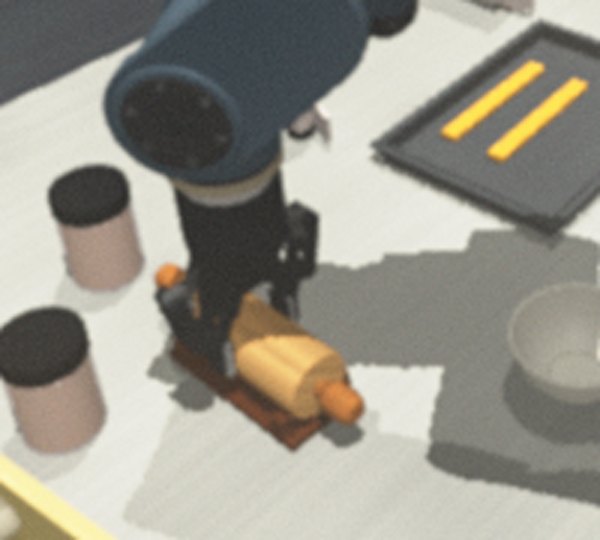

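The side crop shows the pin's barrel clasped midway between the saddles, and both bars parallel in the tray. Lift and carry.

Request:
send_rows --rows '[{"jaw": 0.5, "x": 0, "y": 0, "z": -0.015, "yaw": 0}, {"jaw": 0.5, "x": 0, "y": 0, "z": -0.025, "yaw": 0}, {"jaw": 0.5, "x": 0, "y": 0, "z": -0.025, "yaw": 0}, {"jaw": 0.5, "x": 0, "y": 0, "z": -0.025, "yaw": 0}, {"jaw": 0.5, "x": 0, "y": 0, "z": 0, "yaw": 0}]'

```text
time_s: 27.65
position: [496.3, 400.0, 107.6]
tcp_rot: [-0.002, 1.0, 0.001, 0.002]
wrist_force: [1.5, 0.6, -2.7]
gripper_width: 52.8
grasp_force: 85.7
```

Request:
send_rows --rows '[{"jaw": 0.5, "x": 0.0066, "y": 0.037, "z": 0, "yaw": 0}, {"jaw": 0.5, "x": 0.0066, "y": 0.037, "z": 0, "yaw": 0}, {"jaw": 0.5, "x": 0.0066, "y": 0.037, "z": 0, "yaw": 0}, {"jaw": 0.5, "x": 0.0066, "y": 0.037, "z": 0, "yaw": 0}, {"jaw": 0.5, "x": 0.0066, "y": 0.037, "z": 0, "yaw": 0}, {"jaw": 0.5, "x": 0.0066, "y": 0.037, "z": 0, "yaw": 0}, {"jaw": 0.5, "x": 0.0066, "y": 0.037, "z": 0, "yaw": 0}, {"jaw": 0.5, "x": 0.0066, "y": 0.037, "z": 0, "yaw": 0}, {"jaw": 0.5, "x": 0.0066, "y": 0.037, "z": 0, "yaw": 0}, {"jaw": 0.5, "x": 0.0066, "y": 0.037, "z": 0, "yaw": 0}, {"jaw": 0.5, "x": 0.0066, "y": 0.037, "z": 0, "yaw": 0}, {"jaw": 0.5, "x": 0, "y": 0, "z": 0, "yaw": 0}, {"jaw": 0.5, "x": 0, "y": 0, "z": 0, "yaw": 0}]'

```text
time_s: 28.95
position: [568.0, -8.3, 102.8]
tcp_rot: [-0.0, 1.0, 0.001, -0.001]
wrist_force: [0.3, -0.4, -4.3]
gripper_width: 52.7
grasp_force: 85.8
```

Request:
send_rows --rows '[{"jaw": 0.5, "x": 0, "y": 0, "z": 0, "yaw": -0.138}, {"jaw": 0.5, "x": 0, "y": 0, "z": 0, "yaw": -0.138}, {"jaw": 0.5, "x": 0, "y": 0, "z": 0, "yaw": -0.138}, {"jaw": 0.5, "x": 0, "y": 0, "z": 0, "yaw": -0.138}, {"jaw": 0.5, "x": 0, "y": 0, "z": 0, "yaw": -0.138}, {"jaw": 0.5, "x": 0, "y": 0, "z": 0, "yaw": -0.138}, {"jaw": 0.5, "x": 0, "y": 0, "z": 0, "yaw": -0.138}, {"jaw": 0.5, "x": 0, "y": 0, "z": 0, "yaw": -0.138}, {"jaw": 0.5, "x": 0, "y": 0, "z": 0, "yaw": -0.138}, {"jaw": 0.5, "x": 0, "y": 0, "z": 0, "yaw": -0.138}, {"jaw": 0.5, "x": 0, "y": 0, "z": 0, "yaw": -0.138}, {"jaw": 0.5, "x": 0, "y": 0, "z": 0, "yaw": -0.138}, {"jaw": 0.5, "x": 0, "y": 0, "z": 0, "yaw": 0}, {"jaw": 0.5, "x": 0, "y": 0, "z": 0, "yaw": 0}]'

```text
time_s: 30.35
position: [568.3, -6.9, 103.5]
tcp_rot: [-0.0, 0.676, 0.736, -0.0]
wrist_force: [-0.2, -0.7, -3.5]
gripper_width: 53.0
grasp_force: 85.8
```

```bash
python3 - <<'E'
from h import *
s=st();to([569.4,-7.2,5]);m=cams.camera_model("wrist");im=cams.grab_frame("wrist");cv2.imwrite("pics/w12.png",im[:,:,::-1])
H=hsv(im);mk=(H[...,0]>3)&(H[...,0]<16)&(H[...,1]>90)&(H[...,2]>60)
for r,a in rects(mk,300): print(np.round(r[0],1),np.round(r[1],1),a,axis(m,r,s["position"][2]+25))
E
```

```text
TCP [568.3  -6.9 103.5] head 94.87 w 53.0 gf 85.8 F [-0.2 -0.7 -3.5] t 30.35 q6 -0.18
tool shift [-0.4  1.1 98.5]
[316.5  41.5] [83. 65.] 4521.0 (array([559.7,  86.1, 128.5]), np.float64(6.54), np.float64(29.8), np.float64(24.9))
```

Request:
send_rows --rows '[{"jaw": 0.5, "x": 0, "y": 0.001, "z": 0.02, "yaw": -0.004}, {"jaw": 0.5, "x": 0, "y": 0, "z": 0.025, "yaw": 0}, {"jaw": 0.5, "x": 0, "y": 0, "z": 0.025, "yaw": 0}, {"jaw": 0.5, "x": 0, "y": 0, "z": 0.015, "yaw": 0}, {"jaw": 0.5, "x": 0, "y": 0, "z": 0.008, "yaw": 0}, {"jaw": 0.5, "x": 0, "y": 0, "z": 0.002, "yaw": 0}, {"jaw": 0.5, "x": 0, "y": 0, "z": 0, "yaw": 0}, {"jaw": 0.5, "x": 0, "y": 0, "z": 0, "yaw": 0}, {"jaw": 0.5, "x": 0, "y": 0, "z": 0, "yaw": 0}]'

```text
time_s: 31.3
position: [570.2, -7.7, 9.6]
tcp_rot: [0.001, 0.674, 0.739, 0.0]
wrist_force: [1.0, 0.0, -3.9]
gripper_width: 52.6
grasp_force: 86.0
```

```bash
python3 - <<'E'
from h import *
s=st();to([569.4,-7.2,5])
E
```

```text
TCP [570.2  -7.7   9.6] head 95.26 w 52.6 gf 86.0 F [ 1.   0.  -3.9] t 31.3 q6 -0.19
tool shift [ 0.6 -0.8  4.6]
```

Request:
send_rows --rows '[{"jaw": 0.5, "x": 0, "y": 0, "z": 0.001, "yaw": 0}, {"jaw": 0.5, "x": 0, "y": 0, "z": 0.001, "yaw": 0}, {"jaw": 0.5, "x": 0, "y": 0, "z": 0.001, "yaw": 0}, {"jaw": 0.5, "x": 0, "y": 0, "z": 0, "yaw": 0}, {"jaw": 0.5, "x": 0, "y": 0, "z": 0, "yaw": 0}]'

```text
time_s: 31.8
position: [569.7, -7.6, 5.8]
tcp_rot: [-0.0, 0.674, 0.739, -0.0]
wrist_force: [-0.4, 0.9, -3.8]
gripper_width: 52.5
grasp_force: 86.0
```

```bash
python3 - <<'E'
from h import *
s=st();to([569.4,-7.2,5])
E
```

```text
TCP [569.7  -7.6   5.8] head 95.27 w 52.5 gf 86.0 F [-0.4  0.9 -3.8] t 31.8 q6 -0.19
tool shift [ 0.5 -0.3  0.8]
```

Request:
send_rows --rows '[{"jaw": 0.5, "x": 0, "y": 0, "z": 0.0008, "yaw": 0}, {"jaw": 0.5, "x": 0, "y": 0, "z": 0.0, "yaw": 0}]'

```text
time_s: 32.0
position: [569.8, -7.7, 5.1]
tcp_rot: [0.0, 0.674, 0.739, 0.0]
wrist_force: [-1.0, 0.4, -2.1]
gripper_width: 52.4
grasp_force: 86.5
```

Request:
send_rows --rows '[{"jaw": 0.5, "x": 0, "y": 0, "z": 0.0004, "yaw": 0}, {"jaw": 0.5, "x": 0, "y": 0, "z": 0.0, "yaw": 0}, {"jaw": 0.5, "x": 0, "y": 0, "z": 0.0, "yaw": 0}]'

```text
time_s: 32.3
position: [569.8, -7.7, 5.0]
tcp_rot: [0.0, 0.674, 0.739, 0.0]
wrist_force: [-3.6, -1.1, 5.1]
gripper_width: 52.7
grasp_force: 86.8
```

Bedded: the pin's weight is carried and there's slight downward pressure. Release gently and look.

Request:
send_rows --rows '[{"jaw": 0.34, "x": 0, "y": 0, "z": 0, "yaw": 0}, {"jaw": 0.31, "x": 0, "y": 0, "z": 0, "yaw": 0}, {"jaw": 0.27, "x": 0, "y": 0, "z": 0, "yaw": 0}, {"jaw": 0.24, "x": 0, "y": 0, "z": 0, "yaw": 0}, {"jaw": 0.24, "x": 0, "y": 0, "z": 0, "yaw": 0}, {"jaw": 0.24, "x": 0, "y": 0, "z": -0.01, "yaw": 0}, {"jaw": 0.24, "x": 0, "y": 0, "z": -0.03, "yaw": 0}, {"jaw": 0.24, "x": 0, "y": 0, "z": -0.04, "yaw": 0}, {"jaw": 0.24, "x": 0, "y": 0, "z": -0.04, "yaw": 0}, {"jaw": 0.24, "x": 0, "y": 0, "z": -0.03, "yaw": 0}, {"jaw": 0.24, "x": 0, "y": 0, "z": 0, "yaw": 0}]'

```text
time_s: 33.4
position: [571.8, -7.8, 159.7]
tcp_rot: [0.003, 0.674, 0.739, 0.002]
wrist_force: [0.3, -0.8, -0.9]
gripper_width: 64.9
grasp_force: 0.0
```

```bash
python3 - <<'E'
from h import *
s=st();m=cams.camera_model("wrist");im=cams.grab_frame("wrist");cv2.imwrite("pics/w13.png",im[:,:,::-1])
H=hsv(im);h=H[...,0]
t=cams.grab_frame("top");cv2.imwrite("pics/top13.png",t[:,:,::-1])
E
```

```text
TCP [571.8  -7.8 159.7] head 95.27 w 64.9 gf 0.0 F [ 0.3 -0.8 -0.9] t 33.4 q6 -0.19
```

View pics/w13.png

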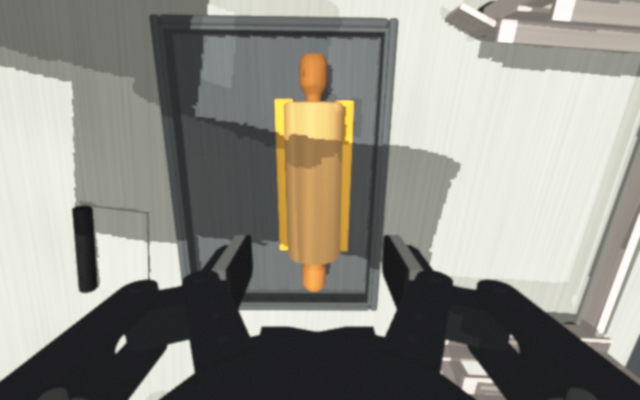

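The wrist view shows the pin bedded at (314,175), with both bars flush along the barrel at (283,175) and (347,175). Now the moulds: turn to heading about 5° and go over the near one.

Request:
send_rows --rows '[{"jaw": 0.05, "x": 0, "y": 0, "z": 0, "yaw": 0.143}, {"jaw": 0.05, "x": 0, "y": 0, "z": 0, "yaw": 0.143}, {"jaw": 0.05, "x": 0, "y": 0, "z": 0, "yaw": 0.143}, {"jaw": 0.05, "x": 0, "y": 0, "z": 0, "yaw": 0.143}, {"jaw": 0.05, "x": 0, "y": 0, "z": 0, "yaw": 0.143}, {"jaw": 0.05, "x": 0, "y": 0, "z": 0, "yaw": 0.143}, {"jaw": 0.05, "x": 0, "y": 0, "z": 0, "yaw": 0.143}, {"jaw": 0.05, "x": 0, "y": 0, "z": 0, "yaw": 0.143}, {"jaw": 0.05, "x": 0, "y": 0, "z": 0, "yaw": 0.143}, {"jaw": 0.05, "x": 0, "y": 0, "z": 0, "yaw": 0.143}, {"jaw": 0.05, "x": 0, "y": 0, "z": 0, "yaw": 0.143}, {"jaw": 0.05, "x": 0, "y": 0, "z": 0, "yaw": 0}]'

```text
time_s: 34.7
position: [569.0, -7.6, 153.3]
tcp_rot: [-0.0, 0.999, 0.044, -0.001]
wrist_force: [0.2, -0.6, 1.1]
gripper_width: 81.4
grasp_force: 0.0
```

Request:
send_rows --rows '[{"jaw": 0.05, "x": -0.022, "y": 0.0354, "z": 0, "yaw": 0}, {"jaw": 0.05, "x": -0.022, "y": 0.0354, "z": 0, "yaw": 0}, {"jaw": 0.05, "x": -0.022, "y": 0.0354, "z": 0, "yaw": 0}, {"jaw": 0.05, "x": -0.022, "y": 0.0354, "z": 0, "yaw": 0}, {"jaw": 0.05, "x": -0.022, "y": 0.0354, "z": 0, "yaw": 0}, {"jaw": 0.05, "x": -0.022, "y": 0.0354, "z": 0, "yaw": 0}, {"jaw": 0.05, "x": -0.022, "y": 0.0354, "z": 0, "yaw": 0}, {"jaw": 0.05, "x": -0.022, "y": 0.0354, "z": 0, "yaw": 0}, {"jaw": 0.05, "x": -0.022, "y": 0.0354, "z": 0, "yaw": 0}, {"jaw": 0.05, "x": 0, "y": 0, "z": 0, "yaw": 0}, {"jaw": 0.05, "x": 0, "y": 0, "z": 0, "yaw": 0}]'

```text
time_s: 35.8
position: [400.4, -342.9, 153.9]
tcp_rot: [-0.001, 0.999, 0.046, -0.0]
wrist_force: [0.7, -0.0, -0.6]
gripper_width: 81.1
grasp_force: 0.0
```

```bash
python3 - <<'E'
from h import *
s=st();m=cams.camera_model("wrist");im=cams.grab_frame("wrist");cv2.imwrite("pics/w14.png",im[:,:,::-1])
for nm,p in [("m1",(549,-443,48)),("tin",(503,-340,55)),("m2",(402,-343,48))]: print(nm,proj(m,p).round())
g=cv2.medianBlur(cv2.cvtColor(im,cv2.COLOR_RGB2GRAY),5)
C=cv2.HoughCircles(g,cv2.HOUGH_GRADIENT,1,30,param1=80,param2=22,minRadius=22,maxRadius=48)
if C is not None:
    for c in C[0]: print(c.round(1),onz(m,c[:2],48).round(1), "diam",(2*c[2]*np.linalg.norm(onz(m,c[:2],48)-m["origin"])/298).round(1))
t=cams.camera_model("top");im=cv2.imread("pics/top13.png");g=cv2.cvtColor(im,cv2.COLOR_BGR2GRAY)
C=cv2.HoughCircles(g[170:290,425:530],cv2.HOUGH_GRADIENT,1,12,param1=60,param2=10,minRadius=8,maxRadius=13)
if C is not None:
    for c in C[0][:6]: print("top",(c[:2]+[425,170]).round(1),c[2],onz(t,c[:2]+[425,170],48).round(1))
E
```

```text
TCP [ 400.4 -342.9  153.9] head 5.24 w 81.1 gf 0.0 F [ 0.7 -0.  -0.6] t 35.8 q6 0.68
m1 [463.  17.]
tin [325.  66.]
m2 [317. 188.]
[325.5 190.5  30. ] [ 400.4 -350.5   48. ] diam 54.1
[332.5  68.5  31.4] [ 502.6 -346.    48. ] diam 55.4
[472.5  23.5  33.5] [ 545.1 -451.4   48. ] diam 66.3
[445.5  39.5  22.9] [ 532.  -432.8   48. ] diam 43.8
top [458.5 216.5] 9.0 [ 501.5 -344.2   48. ]
top [453.5 252.5] 12.4 [ 403.3 -330.5   48. ]
top [485.5 203.5] 8.8 [ 539.2 -417.6   48. ]
top [497.5 200.5] 8.3 [ 548.3 -450.3   48. ]
```

Request:
send_rows --rows '[{"jaw": 0.02, "x": -0.0007, "y": 0.0076, "z": 0.03, "yaw": 0}, {"jaw": 0.02, "x": 0, "y": 0, "z": 0.03, "yaw": 0}, {"jaw": 0.02, "x": 0, "y": 0, "z": 0, "yaw": 0}, {"jaw": 0.02, "x": 0, "y": 0, "z": 0, "yaw": 0}]'

```text
time_s: 36.25
position: [401.5, -349.5, 94.9]
tcp_rot: [-0.0, 0.999, 0.046, -0.0]
wrist_force: [0.4, -0.7, 0.4]
gripper_width: 83.4
grasp_force: 0.0
```

```bash
cat >> h.py <<'E'
def circ(save,near,z=48,rmin=22,rmax=70):
    """mould rim circles in the wrist view, nearest to world xy 'near'"""
    s=st();m=cams.camera_model("wrist");im=cams.grab_frame("wrist");cv2.imwrite(save,im[:,:,::-1])
    g=cv2.medianBlur(cv2.cvtColor(im,cv2.COLOR_RGB2GRAY),5);M=rot(s["tcp_rot"])
    C=cv2.HoughCircles(g,cv2.HOUGH_GRADIENT,1,30,param1=80,param2=22,minRadius=rmin,maxRadius=rmax)
    for c in (C[0] if C is not None else []):
        p=onz(m,c[:2],z)
        if np.hypot(*(p[:2]-near))<70: print(c.round(1),p.round(1),"diam",(2*c[2]*((p-m["origin"])@ray(m,(m["mtx"][0,2],m["mtx"][1,2]))[1])/298).round(1),"shift",(M.T@(p-s["position"])).round(1))
E
python3 - <<'E'
from h import *
circ("pics/w15.png",(400,-350))
m=cams.camera_model("wrist");s=env.sense()
E
```

```text
TCP [ 401.5 -349.5   94.9] head 5.27 w 83.4 gf 0.0 F [ 0.4 -0.7  0.4] t 36.25 q6 0.67
[318.5 212.5  37.7] [ 399.9 -350.8   48. ] diam 53.7 shift [-1.7  1.2 46.9]
```

Request:
send_rows --rows '[{"jaw": 0.02, "x": -0.0017, "y": 0.0012, "z": 0.03, "yaw": 0}, {"jaw": 0.02, "x": 0, "y": 0, "z": 0.03, "yaw": 0}, {"jaw": 0.02, "x": 0, "y": 0, "z": 0.02, "yaw": 0}, {"jaw": 0.02, "x": 0, "y": 0, "z": 0.008, "yaw": 0}, {"jaw": 0.02, "x": 0, "y": 0, "z": 0, "yaw": 0}, {"jaw": 0.02, "x": 0, "y": 0, "z": 0, "yaw": 0}, {"jaw": 0.25, "x": 0, "y": 0, "z": 0, "yaw": 0}, {"jaw": 0.32, "x": 0, "y": 0, "z": 0, "yaw": 0}, {"jaw": 0.36, "x": 0, "y": 0, "z": 0, "yaw": 0}, {"jaw": 0.5, "x": 0, "y": 0, "z": 0, "yaw": 0}, {"jaw": 0.5, "x": 0, "y": 0, "z": 0, "yaw": 0}, {"jaw": 0.5, "x": 0, "y": 0, "z": 0, "yaw": 0}]' --grip_force 50

```text
time_s: 37.5
position: [399.7, -351.9, 7.7]
tcp_rot: [0.0, 0.999, 0.045, 0.0]
wrist_force: [-2.9, 2.4, 11.9]
gripper_width: 52.1
grasp_force: 50.0
```

Request:
send_rows --rows '[{"jaw": 0.5, "x": 0, "y": 0, "z": -0.015, "yaw": 0}, {"jaw": 0.5, "x": 0, "y": 0, "z": -0.035, "yaw": 0}, {"jaw": 0.5, "x": 0, "y": 0, "z": -0.035, "yaw": 0}, {"jaw": 0.5, "x": 0, "y": 0, "z": 0, "yaw": 0}]'

```text
time_s: 37.9
position: [401.2, -353.5, 96.5]
tcp_rot: [0.003, 0.999, 0.045, 0.002]
wrist_force: [-0.4, -0.3, -1.0]
gripper_width: 51.8
grasp_force: 52.5
```

```bash
python3 - <<'E'
from h import *
s=st();M=rot(s["tcp_rot"])
# tray from w13 corners; camera pose of that moment rebuilt from TCP pose
m=cams.camera_model("wrist");Rc=M.T@rot(m["orientation"]);oc=M.T@(m["origin"]-s["position"])
q=[0.003,0.674,0.739,0.002];q=np.array(q)/np.linalg.norm(q);M2=rot(q)
q2=R.from_matrix(M2@Rc).as_quat();m2=dict(m,origin=np.array([571.8,-7.8,159.7])+M2@oc,orientation=[q2[3],*q2[:3]])
P={k:onz(m2,p,20)[:2] for k,p in dict(NL=(153,16),FL=(397,20),FR=(375,307),NR=(190,301)).items()}
for k in P: print(k,P[k].round(1))
a=P["FL"]-P["NL"];print("far-near width",np.linalg.norm(a),"yaw",np.degrees(np.arctan2(a[1],a[0])),"yaw far edge",np.degrees(np.arctan2(-(P["FL"]-P["FR"])[0],(P["FL"]-P["FR"])[1])))
c=(P["FR"]+P["NL"])/2;print("centre",c, "len",np.linalg.norm(P["FL"]-P["FR"]))
th=np.radians(4.8);Rt=np.array([[np.cos(th),-np.sin(th)],[np.sin(th),np.cos(th)]])
for y in(65,-65):
    p=c+Rt@[-47,y];print(p.round(1));to([*p,12])
E
```

```text
TCP [ 401.2 -353.5   96.5] head 5.15 w 51.8 gf 52.5 F [-0.4 -0.3 -1. ] t 37.9 q6 0.67
NL [416.  126.8]
FL [629.5 143.9]
FR [ 652.3 -147.7]
NR [ 442.8 -158.5]
far-near width 214.2193185084062 yaw 4.5862622820346415 yaw far edge 4.470900616683759
centre [534.15234073 -10.44944897] len 292.5539941111068
[481.9  50.4]
tool shift [ 116.2 -395.5   82.7]
[492.8 -79.2]
tool shift [ 115.4 -265.5   83.4]
```

Request:
send_rows --rows '[{"jaw": 0.5, "x": 0.0106, "y": -0.036, "z": 0, "yaw": 0}, {"jaw": 0.5, "x": 0.0106, "y": -0.036, "z": 0, "yaw": 0}, {"jaw": 0.5, "x": 0.0106, "y": -0.036, "z": 0, "yaw": 0}, {"jaw": 0.5, "x": 0.0106, "y": -0.036, "z": 0, "yaw": 0}, {"jaw": 0.5, "x": 0.0106, "y": -0.036, "z": 0, "yaw": 0}, {"jaw": 0.5, "x": 0.0106, "y": -0.036, "z": 0, "yaw": 0}, {"jaw": 0.5, "x": 0.0106, "y": -0.036, "z": 0, "yaw": 0}, {"jaw": 0.5, "x": 0.0106, "y": -0.036, "z": 0, "yaw": 0}, {"jaw": 0.5, "x": 0.0106, "y": -0.036, "z": 0, "yaw": 0}, {"jaw": 0.5, "x": 0.0106, "y": -0.036, "z": 0, "yaw": 0}, {"jaw": 0.5, "x": 0.0106, "y": -0.036, "z": 0, "yaw": 0}, {"jaw": 0.5, "x": 0, "y": 0, "z": 0, "yaw": 0}, {"jaw": 0.5, "x": 0, "y": 0, "z": 0, "yaw": 0}]'

```text
time_s: 39.2
position: [479.8, 53.6, 91.5]
tcp_rot: [0.0, 0.999, 0.046, -0.0]
wrist_force: [0.1, -0.5, -1.7]
gripper_width: 52.0
grasp_force: 52.7
```

Request:
send_rows --rows '[{"jaw": 0.5, "x": 0, "y": 0, "z": 0.03, "yaw": 0}, {"jaw": 0.5, "x": 0, "y": 0, "z": 0.025, "yaw": 0}, {"jaw": 0.5, "x": 0, "y": 0, "z": 0.015, "yaw": 0}, {"jaw": 0.5, "x": 0, "y": 0, "z": 0.006, "yaw": 0}, {"jaw": 0.5, "x": 0, "y": 0, "z": 0, "yaw": 0}, {"jaw": 0.5, "x": 0, "y": 0, "z": 0, "yaw": 0}, {"jaw": 0.5, "x": 0, "y": 0, "z": 0, "yaw": 0}]'

```text
time_s: 39.9
position: [480.6, 53.0, 16.5]
tcp_rot: [0.0, 0.999, 0.045, 0.001]
wrist_force: [-0.6, -0.5, -0.7]
gripper_width: 51.7
grasp_force: 52.7
```

```bash
python3 - <<'E'
from h import *
s=st();to([481.9,50.4,10.7])
E
```

```text
TCP [480.6  53.   16.5] head 5.13 w 51.7 gf 52.7 F [-0.6 -0.5 -0.7] t 39.9 q6 1.49
tool shift [1.  2.7 5.8]
```

Request:
send_rows --rows '[{"jaw": 0.5, "x": 0, "y": 0.002, "z": 0.0025, "yaw": 0}, {"jaw": 0.5, "x": 0, "y": 0, "z": 0.0015, "yaw": 0}, {"jaw": 0.5, "x": 0, "y": 0, "z": 0, "yaw": 0}, {"jaw": 0.5, "x": 0, "y": 0, "z": 0, "yaw": 0}]'

```text
time_s: 40.3
position: [480.3, 51.2, 11.7]
tcp_rot: [-0.0, 0.999, 0.045, -0.0]
wrist_force: [1.1, 0.5, -0.4]
gripper_width: 51.9
grasp_force: 52.7
```

Request:
send_rows --rows '[{"jaw": 0.5, "x": 0, "y": 0, "z": 0.0008, "yaw": 0}, {"jaw": 0.5, "x": 0, "y": 0, "z": 0, "yaw": 0}]'

```text
time_s: 40.5
position: [480.3, 51.2, 10.8]
tcp_rot: [-0.0, 0.999, 0.045, 0.0]
wrist_force: [-0.3, -0.5, -1.1]
gripper_width: 51.8
grasp_force: 52.7
```

Request:
send_rows --rows '[{"jaw": 0.5, "x": 0, "y": 0, "z": 0.0006, "yaw": 0}, {"jaw": 0.5, "x": 0, "y": 0, "z": 0, "yaw": 0}]'

```text
time_s: 40.7
position: [480.3, 51.2, 10.7]
tcp_rot: [-0.0, 0.999, 0.045, 0.0]
wrist_force: [-2.7, 0.2, 7.6]
gripper_width: 51.7
grasp_force: 53.4
```

Request:
send_rows --rows '[{"jaw": 0.34, "x": 0, "y": 0, "z": 0, "yaw": 0}, {"jaw": 0.3, "x": 0, "y": 0, "z": 0, "yaw": 0}, {"jaw": 0.22, "x": 0, "y": 0, "z": 0, "yaw": 0}, {"jaw": 0.15, "x": 0, "y": 0, "z": 0, "yaw": 0}, {"jaw": 0.15, "x": 0, "y": 0, "z": 0, "yaw": 0}, {"jaw": 0.15, "x": 0, "y": 0, "z": -0.015, "yaw": 0}, {"jaw": 0.15, "x": 0, "y": 0, "z": -0.04, "yaw": 0}, {"jaw": 0.15, "x": 0, "y": 0, "z": -0.04, "yaw": 0}, {"jaw": 0.15, "x": 0, "y": 0, "z": 0, "yaw": 0}]'

```text
time_s: 41.6
position: [482.8, 51.2, 109.5]
tcp_rot: [0.0, 0.999, 0.045, 0.004]
wrist_force: [0.1, 0.2, -0.4]
gripper_width: 72.7
grasp_force: 0.0
```

```bash
python3 - <<'E'
from h import *
circ("pics/w16.png",(480,51),51)
to([546,-447,105])
E
```

```text
TCP [482.8  51.2 109.5] head 5.15 w 72.7 gf 0.0 F [ 0.1  0.2 -0.4] t 41.6 q6 1.49
[316.5 206.5  34.8] [482.3  51.4  51. ] diam 52.1 shift [-0.9 -0.3 58.5]
tool shift [ 19.4 502.    2.6]
```

Mould in place. Next the second one, near (546,-449).

Request:
send_rows --rows '[{"jaw": 0.05, "x": 0.0015, "y": 0.0386, "z": 0, "yaw": 0}, {"jaw": 0.05, "x": 0.0015, "y": 0.0386, "z": 0, "yaw": 0}, {"jaw": 0.05, "x": 0.0015, "y": 0.0386, "z": 0, "yaw": 0}, {"jaw": 0.05, "x": 0.0015, "y": 0.0386, "z": 0, "yaw": 0}, {"jaw": 0.05, "x": 0.0015, "y": 0.0386, "z": 0, "yaw": 0}, {"jaw": 0.05, "x": 0.0015, "y": 0.0386, "z": 0, "yaw": 0}, {"jaw": 0.05, "x": 0.0015, "y": 0.0386, "z": 0, "yaw": 0}, {"jaw": 0.05, "x": 0.0015, "y": 0.0386, "z": 0, "yaw": 0}, {"jaw": 0.05, "x": 0.0015, "y": 0.0386, "z": 0, "yaw": 0}, {"jaw": 0.05, "x": 0.0015, "y": 0.0386, "z": 0, "yaw": 0}, {"jaw": 0.05, "x": 0.0015, "y": 0.0386, "z": 0, "yaw": 0}, {"jaw": 0.05, "x": 0.0015, "y": 0.0386, "z": 0, "yaw": 0}, {"jaw": 0.05, "x": 0.0015, "y": 0.0386, "z": 0, "yaw": 0}, {"jaw": 0.05, "x": 0, "y": 0, "z": 0, "yaw": 0}, {"jaw": 0.05, "x": 0, "y": 0, "z": 0, "yaw": 0}]'

```text
time_s: 43.15
position: [543.9, -446.8, 103.1]
tcp_rot: [-0.001, 0.999, 0.044, -0.001]
wrist_force: [0.2, -0.3, 0.1]
gripper_width: 81.0
grasp_force: 0.0
```

```bash
python3 - <<'E'
from h import *
circ("pics/w17.png",(547,-449))
E
```

```text
TCP [ 543.9 -446.8  103.1] head 5.08 w 81.0 gf 0.0 F [ 0.2 -0.3  0.1] t 43.15 q6 0.73
[325.5 201.5  35.5] [ 548.4 -452.6   48. ] diam 52.1 shift [ 4.   6.3 55.1]
```

Request:
send_rows --rows '[{"jaw": 0.02, "x": 0.004, "y": 0.0063, "z": 0.01, "yaw": 0}, {"jaw": 0.02, "x": 0, "y": 0, "z": 0.02, "yaw": 0}, {"jaw": 0.02, "x": 0, "y": 0, "z": 0.03, "yaw": 0}, {"jaw": 0.02, "x": 0, "y": 0, "z": 0.025, "yaw": 0}, {"jaw": 0.02, "x": 0, "y": 0, "z": 0.01, "yaw": 0}, {"jaw": 0.02, "x": 0, "y": 0, "z": 0, "yaw": 0}, {"jaw": 0.02, "x": 0, "y": 0, "z": 0, "yaw": 0}, {"jaw": 0.25, "x": 0, "y": 0, "z": 0, "yaw": 0}, {"jaw": 0.32, "x": 0, "y": 0, "z": 0, "yaw": 0}, {"jaw": 0.36, "x": 0, "y": 0, "z": 0, "yaw": 0}, {"jaw": 0.5, "x": 0, "y": 0, "z": 0, "yaw": 0}, {"jaw": 0.5, "x": 0, "y": 0, "z": 0, "yaw": 0}, {"jaw": 0.5, "x": 0, "y": 0, "z": 0, "yaw": 0}]' --grip_force 50

```text
time_s: 44.5
position: [549.7, -453.1, 11.6]
tcp_rot: [0.0, 0.999, 0.045, 0.001]
wrist_force: [-0.8, 2.2, 7.1]
gripper_width: 51.4
grasp_force: 52.3
```

Request:
send_rows --rows '[{"jaw": 0.5, "x": 0, "y": 0, "z": -0.015, "yaw": 0}, {"jaw": 0.5, "x": 0, "y": 0, "z": -0.035, "yaw": 0}, {"jaw": 0.5, "x": 0, "y": 0, "z": -0.04, "yaw": 0}, {"jaw": 0.5, "x": 0, "y": 0, "z": 0, "yaw": 0}]'

```text
time_s: 44.9
position: [551.5, -454.9, 107.6]
tcp_rot: [0.004, 0.999, 0.045, 0.003]
wrist_force: [-0.8, 0.3, -0.7]
gripper_width: 51.8
grasp_force: 52.5
```

```bash
python3 - <<'E'
from h import *
st();to([492.8,-79.2,12])
E
```

```text
TCP [ 551.5 -454.9  107.6] head 5.15 w 51.8 gf 52.5 F [-0.8  0.3 -0.7] t 44.9 q6 0.73
tool shift [ -25.4 -380.2   92.5]
```

Request:
send_rows --rows '[{"jaw": 0.5, "x": -0.0023, "y": -0.0344, "z": 0, "yaw": 0}, {"jaw": 0.5, "x": -0.0023, "y": -0.0344, "z": 0, "yaw": 0}, {"jaw": 0.5, "x": -0.0023, "y": -0.0344, "z": 0, "yaw": 0}, {"jaw": 0.5, "x": -0.0023, "y": -0.0344, "z": 0, "yaw": 0}, {"jaw": 0.5, "x": -0.0023, "y": -0.0344, "z": 0, "yaw": 0}, {"jaw": 0.5, "x": -0.0023, "y": -0.0344, "z": 0, "yaw": 0}, {"jaw": 0.5, "x": -0.0023, "y": -0.0344, "z": 0, "yaw": 0}, {"jaw": 0.5, "x": -0.0023, "y": -0.0344, "z": 0, "yaw": 0}, {"jaw": 0.5, "x": -0.0023, "y": -0.0344, "z": 0, "yaw": 0}, {"jaw": 0.5, "x": -0.0023, "y": -0.0344, "z": 0, "yaw": 0}, {"jaw": 0.5, "x": -0.0023, "y": -0.0344, "z": 0, "yaw": 0}, {"jaw": 0.5, "x": 0, "y": 0, "z": 0, "yaw": 0}, {"jaw": 0.5, "x": 0, "y": 0, "z": 0, "yaw": 0}]'

```text
time_s: 46.2
position: [490.3, -77.9, 100.7]
tcp_rot: [0.0, 0.999, 0.046, 0.0]
wrist_force: [0.5, -0.3, 0.1]
gripper_width: 51.7
grasp_force: 52.6
```

Request:
send_rows --rows '[{"jaw": 0.5, "x": 0, "y": 0, "z": 0.03, "yaw": 0}, {"jaw": 0.5, "x": 0, "y": 0, "z": 0.025, "yaw": 0}, {"jaw": 0.5, "x": 0, "y": 0, "z": 0.015, "yaw": 0}, {"jaw": 0.5, "x": 0, "y": 0, "z": 0.006, "yaw": 0}, {"jaw": 0.5, "x": 0, "y": 0, "z": 0, "yaw": 0}, {"jaw": 0.5, "x": 0, "y": 0, "z": 0, "yaw": 0}, {"jaw": 0.5, "x": 0, "y": 0, "z": 0, "yaw": 0}]'

```text
time_s: 46.9
position: [490.7, -78.5, 25.1]
tcp_rot: [0.0, 0.999, 0.045, 0.001]
wrist_force: [0.3, 0.0, -0.9]
gripper_width: 51.7
grasp_force: 52.6
```

```bash
python3 - <<'E'
from h import *
s=st();to([492.8,-79.2,14.6])
E
```

```text
TCP [490.7 -78.5  25.1] head 5.13 w 51.7 gf 52.6 F [ 0.3  0.  -0.9] t 46.9 q6 1.23
tool shift [ 2.   0.9 10.5]
```

Request:
send_rows --rows '[{"jaw": 0.5, "x": 0, "y": 0, "z": 0.005, "yaw": 0}, {"jaw": 0.5, "x": 0, "y": 0, "z": 0.003, "yaw": 0}, {"jaw": 0.5, "x": 0, "y": 0, "z": 0.001, "yaw": 0}, {"jaw": 0.5, "x": 0, "y": 0, "z": 0, "yaw": 0}, {"jaw": 0.5, "x": 0, "y": 0, "z": 0, "yaw": 0}]'

```text
time_s: 47.4
position: [490.1, -78.2, 15.2]
tcp_rot: [-0.0, 0.999, 0.045, -0.0]
wrist_force: [-0.2, -1.0, -0.4]
gripper_width: 51.9
grasp_force: 52.6
```

Request:
send_rows --rows '[{"jaw": 0.5, "x": 0, "y": 0, "z": 0.0007, "yaw": 0}, {"jaw": 0.5, "x": 0, "y": 0, "z": 0, "yaw": 0}]'

```text
time_s: 47.6
position: [490.2, -78.2, 14.6]
tcp_rot: [0.0, 0.999, 0.045, 0.0]
wrist_force: [-0.5, 0.6, 0.7]
gripper_width: 51.5
grasp_force: 52.7
```

Request:
send_rows --rows '[{"jaw": 0.5, "x": 0, "y": 0, "z": 0.0005, "yaw": 0}, {"jaw": 0.5, "x": 0, "y": 0, "z": 0, "yaw": 0}]'

```text
time_s: 47.8
position: [490.2, -78.2, 14.6]
tcp_rot: [0.0, 0.999, 0.045, 0.0]
wrist_force: [-2.8, 0.8, 9.1]
gripper_width: 51.7
grasp_force: 53.4
```

Request:
send_rows --rows '[{"jaw": 0.34, "x": 0, "y": 0, "z": 0, "yaw": 0}, {"jaw": 0.3, "x": 0, "y": 0, "z": 0, "yaw": 0}, {"jaw": 0.22, "x": 0, "y": 0, "z": 0, "yaw": 0}, {"jaw": 0.15, "x": 0, "y": 0, "z": 0, "yaw": 0}, {"jaw": 0.15, "x": 0, "y": 0, "z": 0, "yaw": 0}, {"jaw": 0.15, "x": 0, "y": 0, "z": -0.015, "yaw": 0}, {"jaw": 0.15, "x": 0, "y": 0, "z": -0.04, "yaw": 0}, {"jaw": 0.15, "x": 0, "y": 0, "z": -0.04, "yaw": 0}, {"jaw": 0.3, "x": 0, "y": 0, "z": -0.02, "yaw": 0}, {"jaw": 0.5, "x": -0.0272, "y": -0.0323, "z": 0, "yaw": 0}, {"jaw": 0.5, "x": -0.0272, "y": -0.0323, "z": 0, "yaw": 0}, {"jaw": 0.5, "x": 0, "y": 0, "z": 0, "yaw": 0}]'

```text
time_s: 49.0
position: [426.7, -16.5, 128.8]
tcp_rot: [-0.0, 0.999, 0.046, -0.001]
wrist_force: [-0.1, 0.3, 1.0]
gripper_width: 42.8
grasp_force: 0.0
```

Request:
send_rows --rows '[{"jaw": 0.5, "x": 0, "y": 0, "z": 0, "yaw": -0.142}, {"jaw": 0.5, "x": 0, "y": 0, "z": 0, "yaw": -0.142}, {"jaw": 0.5, "x": 0, "y": 0, "z": 0, "yaw": -0.142}, {"jaw": 0.5, "x": 0, "y": 0, "z": 0, "yaw": -0.142}, {"jaw": 0.5, "x": 0, "y": 0, "z": 0, "yaw": -0.142}, {"jaw": 0.5, "x": 0, "y": 0, "z": 0, "yaw": -0.142}, {"jaw": 0.5, "x": 0, "y": 0, "z": 0, "yaw": -0.142}, {"jaw": 0.5, "x": 0, "y": 0, "z": 0, "yaw": -0.142}, {"jaw": 0.5, "x": 0, "y": 0, "z": 0, "yaw": -0.142}, {"jaw": 0.5, "x": 0, "y": 0, "z": 0, "yaw": -0.142}, {"jaw": 0.5, "x": 0, "y": 0, "z": 0, "yaw": -0.142}, {"jaw": 0.55, "x": 0, "y": 0, "z": 0, "yaw": 0}, {"jaw": 0.55, "x": 0, "y": 0, "z": 0, "yaw": 0}]'

```text
time_s: 50.3
position: [430.3, -18.9, 129.0]
tcp_rot: [0.0, 0.679, 0.734, 0.0]
wrist_force: [0.6, 0.3, 0.2]
gripper_width: 38.5
grasp_force: 0.0
```

```bash
python3 - <<'E'
from h import *
s=st();m=cams.camera_model("wrist");im=cams.grab_frame("wrist");cv2.imwrite("pics/w18.png",im[:,:,::-1])
g=cv2.GaussianBlur(cv2.cvtColor(im,cv2.COLOR_RGB2GRAY),(5,5),0).astype(int)
for x in(430.4-6,430.4+6): print(proj(m,(x,-18.8,22)).round())
for y in(80,120,160,200): print(y,g[y,250:390:4].tolist())
E
```

```text
TCP [430.3 -18.9 129. ] head 94.39 w 38.5 gf 0.0 F [0.6 0.3 0.2] t 50.3 q6 -0.23
[311. 190.]
[324. 191.]
80 [114, 114, 111, 114, 112, 160, 213, 214, 214, 212, 210, 214, 214, 210, 205, 125, 108, 91, 106, 75, 118, 131, 131, 130, 134, 128, 123, 113, 111, 111, 111, 115, 161, 228, 245]
120 [114, 114, 114, 146, 145, 193, 201, 194, 208, 208, 211, 214, 212, 207, 213, 139, 109, 92, 104, 79, 114, 114, 113, 112, 115, 112, 126, 239, 192, 244, 249, 253, 254, 253, 253]
160 [145, 148, 147, 147, 144, 147, 147, 145, 142, 144, 145, 146, 143, 143, 142, 91, 59, 59, 72, 74, 73, 77, 78, 76, 79, 78, 78, 77, 77, 77, 75, 76, 75, 75, 75]
200 [146, 149, 149, 146, 147, 148, 148, 147, 145, 146, 147, 147, 145, 147, 146, 110, 73, 70, 74, 78, 79, 77, 77, 77, 77, 77, 77, 77, 78, 76, 78, 75, 75, 77, 76]
```

The rim's outer edge is at column 310, as predicted, and square to the jaws. Descend and pinch.

Request:
send_rows --rows '[{"jaw": 0.55, "x": 0, "y": 0, "z": 0.04, "yaw": 0}, {"jaw": 0.55, "x": 0, "y": 0, "z": 0.04, "yaw": 0}, {"jaw": 0.55, "x": 0, "y": 0, "z": 0.03, "yaw": 0}, {"jaw": 0.55, "x": 0, "y": 0, "z": 0.012, "yaw": 0}, {"jaw": 0.55, "x": 0, "y": 0, "z": 0.005, "yaw": 0}, {"jaw": 0.55, "x": 0, "y": 0, "z": 0, "yaw": 0}, {"jaw": 0.55, "x": 0, "y": 0, "z": 0, "yaw": 0}, {"jaw": 0.55, "x": 0, "y": 0, "z": 0, "yaw": 0}]'

```text
time_s: 51.15
position: [430.9, -18.8, 3.1]
tcp_rot: [0.001, 0.678, 0.735, 0.001]
wrist_force: [-0.1, 0.3, -0.6]
gripper_width: 38.2
grasp_force: 0.0
```

Request:
send_rows --rows '[{"jaw": 0.7, "x": 0, "y": 0, "z": 0, "yaw": 0}, {"jaw": 0.78, "x": 0, "y": 0, "z": 0, "yaw": 0}, {"jaw": 0.82, "x": 0, "y": 0, "z": 0, "yaw": 0}, {"jaw": 0.85, "x": 0, "y": 0, "z": 0, "yaw": 0}, {"jaw": 0.9, "x": 0, "y": 0, "z": 0, "yaw": 0}, {"jaw": 1.0, "x": 0, "y": 0, "z": 0, "yaw": 0}, {"jaw": 1.0, "x": 0, "y": 0, "z": 0, "yaw": 0}]' --grip_force 60

```text
time_s: 51.85
position: [430.0, -18.7, 2.3]
tcp_rot: [-0.0, 0.678, 0.735, -0.0]
wrist_force: [-2.2, 0.6, 8.0]
gripper_width: 10.1
grasp_force: 58.8
```

```bash
python3 - <<'E'
from h import *
st()
t=cams.camera_model("top");im=cams.grab_frame("top");cv2.imwrite("pics/top19.png",im[:,:,::-1])
im=cams.grab_frame("side");cv2.imwrite("pics/s19.png",im[:,:,::-1])
# rack back stop / lead-ins in top0: edges along columns
g=cv2.cvtColor(cv2.imread("pics/top0.png"),cv2.COLOR_BGR2GRAY)
for x in(300,320,340,360,380): print("back col",x,g[62:96,x].tolist()[::2])
for y in(100,120,135,142,146,149): print("row",y,g[y,268:300:2].tolist(),g[y,380:404:2].tolist())
E
```

```text
TCP [430.  -18.7   2.3] head 94.64 w 10.1 gf 58.8 F [-2.2  0.6  8. ] t 51.85 q6 -0.23
back col 300 [132, 79, 72, 114, 137, 148, 170, 106, 72, 122, 118, 120, 130, 138, 142, 143, 144]
back col 320 [131, 79, 70, 111, 132, 150, 172, 109, 74, 119, 118, 117, 133, 140, 139, 140, 141]
back col 340 [134, 80, 72, 114, 139, 157, 169, 94, 72, 127, 119, 119, 131, 140, 139, 138, 139]
back col 360 [134, 81, 74, 115, 136, 157, 172, 98, 71, 121, 117, 116, 126, 139, 141, 139, 139]
back col 380 [133, 78, 69, 112, 136, 160, 175, 90, 98, 132, 125, 116, 117, 120, 120, 118, 118]
row 100 [139, 121, 118, 124, 155, 171, 180, 182, 136, 97, 85, 76, 78, 133, 144, 146] [119, 121, 118, 75, 126, 96, 126, 93, 173, 178, 158, 100]
row 120 [162, 183, 185, 158, 135, 174, 183, 184, 148, 96, 89, 75, 78, 125, 142, 138] [115, 119, 116, 106, 127, 100, 136, 95, 175, 189, 176, 119]
row 135 [133, 117, 112, 91, 72, 71, 91, 113, 178, 182, 132, 86, 135, 139, 140, 142] [118, 117, 116, 79, 119, 155, 152, 103, 121, 73, 70, 95]
row 142 [118, 120, 116, 121, 92, 49, 71, 126, 76, 126, 139, 141, 141, 143, 141, 141] [120, 121, 122, 121, 119, 91, 77, 152, 71, 94, 135, 141]
row 146 [116, 117, 118, 122, 127, 138, 158, 77, 117, 141, 143, 141, 141, 139, 139, 139] [124, 122, 131, 129, 124, 118, 79, 83, 167, 146, 142, 141]
row 149 [139, 139, 139, 141, 142, 150, 118, 107, 141, 146, 143, 145, 141, 140, 146, 141] [140, 142, 138, 139, 139, 123, 113, 67, 119, 151, 141, 141]
```

```bash
python3 - <<'E'
from h import *
t=cams.camera_model("top")
for p,z in [((338,146),25),((338,142),25),((339.3,120),44),((339.3,100),44),((339.2,74),20)]: print("mid",p,onz(t,p,z).round(1))
for p,z in [((300,79.5),0),((360,79.5),0),((300,72),20),((360,72),20),((380,72),20)]: print("stop",p,onz(t,p,z).round(1))
# lead-in tips / plate width
for z in(0,25,44): print(z,onz(t,(278,150),z).round(1),onz(t,(398,149.5),z).round(1))
E
```

```text
mid (338, 146) [695.1 -10.9  25. ]
mid (338, 142) [706.7 -10.6  25. ]
mid (339.3, 120) [765.2 -12.2  44. ]
mid (339.3, 100) [823.1 -10.9  44. ]
mid (339.2, 74) [909.3  -9.5  20. ]
stop (300, 79.5) [898.8 105.8   0. ]
stop (360, 79.5) [902.3 -72.    0. ]
stop (300, 72) [913.2 105.   20. ]
stop (360, 72) [916.5 -69.9  20. ]
stop (380, 72) [ 917.6 -127.9   20. ]
0 [684.9 163.6   0. ] [ 694.6 -186.3   -0. ]
25 [679.5 160.4  25. ] [ 688.9 -181.6   25. ]
44 [675.3 158.   44. ] [ 684.6 -178.1   44. ]
```

View pics/top19.png

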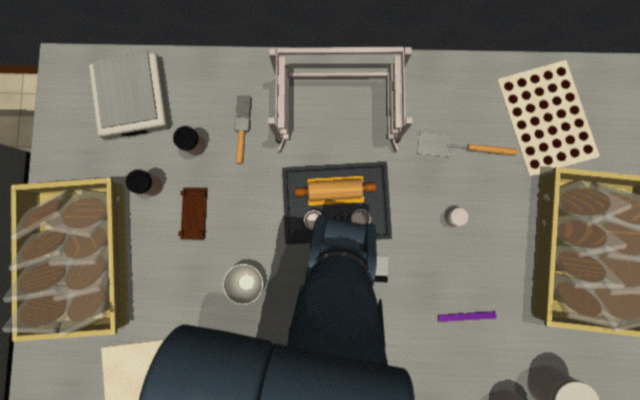

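The top view shows the pin chocked at (336,190), both moulds in the tray at (313,218) and (360,217), and the tin alone at (457,216). The rack's midline is at y of about -10.5 with yaw about 1.2°, and its stop at x of about 900. Now ease the near edge up and start sliding while squaring up.

Request:
send_rows --rows '[{"jaw": 1.0, "x": 0, "y": 0, "z": 0, "yaw": 0}, {"jaw": 1.0, "x": 0, "y": 0, "z": -0.001, "yaw": 0}, {"jaw": 1.0, "x": 0, "y": 0, "z": -0.001, "yaw": 0}, {"jaw": 1.0, "x": 0, "y": 0, "z": -0.001, "yaw": 0}, {"jaw": 1.0, "x": 0, "y": 0, "z": 0, "yaw": 0}, {"jaw": 1.0, "x": 0, "y": 0, "z": 0, "yaw": 0}]' --grip_force 110

```text
time_s: 52.55
position: [430.2, -18.7, 5.0]
tcp_rot: [-0.0, 0.678, 0.735, 0.0]
wrist_force: [1.4, 0.2, -5.7]
gripper_width: 7.6
grasp_force: 107.9
```

Request:
send_rows --rows '[{"jaw": 1.0, "x": 0.0002, "y": 0.001, "z": 0, "yaw": 0.002}, {"jaw": 1.0, "x": 0.0003, "y": 0.002, "z": 0, "yaw": 0.004}, {"jaw": 1.0, "x": 0.0003, "y": 0.003, "z": 0, "yaw": 0.006}, {"jaw": 1.0, "x": 0.0003, "y": 0.004, "z": 0, "yaw": 0.006}, {"jaw": 1.0, "x": 0.0004, "y": 0.004, "z": 0, "yaw": 0.006}, {"jaw": 1.0, "x": 0.0004, "y": 0.004, "z": 0, "yaw": 0.006}, {"jaw": 1.0, "x": 0.0004, "y": 0.004, "z": 0, "yaw": 0.006}, {"jaw": 1.0, "x": 0.0004, "y": 0.004, "z": 0, "yaw": 0.006}, {"jaw": 1.0, "x": 0.0004, "y": 0.004, "z": 0, "yaw": 0.006}, {"jaw": 1.0, "x": 0.0004, "y": 0.004, "z": 0, "yaw": 0.006}, {"jaw": 1.0, "x": 0, "y": 0.003, "z": 0, "yaw": 0.006}, {"jaw": 1.0, "x": 0, "y": 0.002, "z": 0, "yaw": 0}, {"jaw": 1.0, "x": 0, "y": 0.001, "z": 0, "yaw": 0}, {"jaw": 1.0, "x": 0, "y": 0, "z": 0, "yaw": 0}]'

```text
time_s: 53.95
position: [470.1, -13.2, 5.1]
tcp_rot: [0.0, 0.7, 0.714, 0.0]
wrist_force: [-2.7, 0.9, -6.4]
gripper_width: 7.8
grasp_force: 108.0
```

```bash
python3 - <<'E'
from h import *
s=st();th=np.radians(1.2)
m=cams.camera_model("wrist");im=cams.grab_frame("wrist");cv2.imwrite("pics/w20.png",im[:,:,::-1])
t=cams.camera_model("top");im=cams.grab_frame("top");cv2.imwrite("pics/top20.png",im[:,:,::-1])
g=cv2.GaussianBlur(cv2.cvtColor(im,cv2.COLOR_RGB2GRAY),(3,3),0).astype(float)
# far edge (dark) rows per column, right & left edges per row
F=[]
for x in range(290,385,8):
    d=np.diff(g[140:185,x]);y=140+np.argmin(d)+.5;F.append(onz(t,(x,y),18)[:2])
F=np.array(F);k=np.polyfit(F[:,1],F[:,0],1);res=F[:,0]-np.polyval(k,F[:,1]);ok=abs(res)<5;k=np.polyfit(F[ok,1],F[ok,0],1);print("far edge x at y=-11:",np.polyval(k,-11).round(1),"yaw",-np.degrees(np.arctan(k[0])).round(2),ok.sum())
for y in(165,175,185,195,205):
    d=np.diff(g[y]);l=270+np.argmin(d[270:300])+.5;r=375+np.argmax(d[375:405])+.5
    a,b=onz(t,(l,y),18),onz(t,(r,y),18);print(a[:2].round(1),b[:2].round(1),((a+b)/2)[:2].round(1),(a-b)[1].round(1))
E
```

```text
TCP [470.1 -13.2   5.1] head 91.2 w 7.8 gf 108.0 F [-2.7  0.9 -6.4] t 53.95 q6 -0.15
far edge x at y=-11: 684.7 yaw 0.86 12
[637.7 143.9] [ 645.  -156.4] [641.3  -6.3] 300.3
[608.7 142.9] [ 616.2 -159.6] [612.5  -8.4] 302.5
[579.9 141.9] [ 587.5 -160. ] [583.7  -9.1] 301.9
[551.2 140.9] [ 559.  -160.4] [555.1  -9.7] 301.2
[522.6 139.9] [ 530.5 -160.7] [526.5 -10.4] 300.6
```

The tray follows well, with yaw about 1.2°. Continue in along world x, checking lateral force as it enters the guides.

Request:
send_rows --rows '[{"jaw": 1.0, "x": 0, "y": 0.001, "z": 0, "yaw": 0}, {"jaw": 1.0, "x": -0.0001, "y": 0.002, "z": 0, "yaw": 0}, {"jaw": 1.0, "x": -0.0001, "y": 0.003, "z": 0, "yaw": 0}, {"jaw": 1.0, "x": -0.0001, "y": 0.004, "z": 0, "yaw": 0}, {"jaw": 1.0, "x": -0.0001, "y": 0.004, "z": 0, "yaw": 0}, {"jaw": 1.0, "x": -0.0001, "y": 0.004, "z": 0, "yaw": 0}, {"jaw": 1.0, "x": -0.0001, "y": 0.004, "z": 0, "yaw": 0}, {"jaw": 1.0, "x": -0.0001, "y": 0.004, "z": 0, "yaw": 0}, {"jaw": 1.0, "x": -0.0001, "y": 0.004, "z": 0, "yaw": 0}, {"jaw": 1.0, "x": -0.0001, "y": 0.004, "z": 0, "yaw": 0}, {"jaw": 1.0, "x": -0.0001, "y": 0.003, "z": 0, "yaw": 0}, {"jaw": 1.0, "x": -0.0001, "y": 0.002, "z": 0, "yaw": 0}, {"jaw": 1.0, "x": 0, "y": 0.001, "z": 0, "yaw": 0}]'

```text
time_s: 55.35
position: [510.1, -13.4, 5.0]
tcp_rot: [0.0, 0.7, 0.715, 0.0]
wrist_force: [-3.5, -0.3, -5.3]
gripper_width: 7.8
grasp_force: 108.1
```

Request:
send_rows --rows '[{"jaw": 1.0, "x": 0, "y": 0.001, "z": 0, "yaw": 0}, {"jaw": 1.0, "x": -0.0001, "y": 0.002, "z": 0, "yaw": 0}, {"jaw": 1.0, "x": -0.0001, "y": 0.003, "z": 0, "yaw": 0}, {"jaw": 1.0, "x": -0.0001, "y": 0.003, "z": 0, "yaw": 0}, {"jaw": 1.0, "x": -0.0001, "y": 0.003, "z": 0, "yaw": 0}, {"jaw": 1.0, "x": -0.0001, "y": 0.003, "z": 0, "yaw": 0}, {"jaw": 1.0, "x": 0, "y": 0.002, "z": 0, "yaw": 0}, {"jaw": 1.0, "x": 0, "y": 0.001, "z": 0, "yaw": 0}, {"jaw": 1.0, "x": 0, "y": 0, "z": 0, "yaw": 0}]'

```text
time_s: 56.25
position: [528.2, -13.6, 5.1]
tcp_rot: [0.0, 0.7, 0.714, 0.0]
wrist_force: [-2.5, 1.0, -5.5]
gripper_width: 8.2
grasp_force: 108.0
```

```bash
python3 - <<'E'
from h import *
s=st()
m=cams.camera_model("wrist");im=cams.grab_frame("wrist");cv2.imwrite("pics/w21.png",im[:,:,::-1])
t=cams.camera_model("top");im=cams.grab_frame("top");cv2.imwrite("pics/top21.png",im[:,:,::-1])
g=cv2.GaussianBlur(cv2.cvtColor(im,cv2.COLOR_RGB2GRAY),(3,3),0).astype(int)
for y in(138,142,146,150,156,162): print(y,g[y,272:300:2].tolist(),g[y,376:404:2].tolist())
E
```

```text
TCP [528.2 -13.6   5.1] head 91.2 w 8.2 gf 108.0 F [-2.5  1.  -5.5] t 56.25 q6 -0.13
138 [131, 111, 76, 79, 86, 126, 163, 157, 105, 48, 60, 62, 63, 63] [53, 53, 54, 53, 44, 41, 86, 125, 134, 109, 85, 76, 96, 144]
142 [131, 126, 99, 66, 88, 126, 79, 61, 56, 51, 64, 65, 65, 64] [54, 54, 54, 55, 46, 41, 54, 71, 91, 144, 96, 105, 146, 155]
146 [131, 135, 139, 150, 157, 102, 102, 75, 55, 50, 63, 65, 66, 67] [56, 56, 59, 58, 49, 47, 63, 100, 93, 102, 171, 161, 155, 154]
150 [154, 155, 154, 147, 113, 128, 135, 76, 53, 50, 65, 66, 66, 67] [70, 67, 67, 63, 49, 48, 63, 96, 123, 92, 120, 158, 155, 155]
156 [153, 154, 154, 154, 153, 153, 135, 76, 52, 50, 64, 64, 69, 97] [94, 73, 66, 67, 51, 40, 61, 109, 153, 157, 155, 154, 155, 154]
162 [154, 156, 155, 155, 157, 156, 133, 74, 55, 56, 65, 66, 64, 63] [67, 68, 67, 66, 53, 42, 62, 109, 152, 155, 155, 155, 155, 155]
```

The tray is centred between the lead-ins (middle column 337.5 against 337.6) and lateral force is negligible. Keep sliding.

Request:
send_rows --rows '[{"jaw": 1.0, "x": 0, "y": 0.001, "z": 0, "yaw": 0}, {"jaw": 1.0, "x": -0.0001, "y": 0.002, "z": 0, "yaw": 0}, {"jaw": 1.0, "x": -0.0001, "y": 0.003, "z": 0, "yaw": 0}, {"jaw": 1.0, "x": -0.0001, "y": 0.004, "z": 0, "yaw": 0}, {"jaw": 1.0, "x": -0.0001, "y": 0.004, "z": 0, "yaw": 0}, {"jaw": 1.0, "x": -0.0001, "y": 0.004, "z": 0, "yaw": 0}, {"jaw": 1.0, "x": -0.0001, "y": 0.004, "z": 0, "yaw": 0}, {"jaw": 1.0, "x": -0.0001, "y": 0.004, "z": 0, "yaw": 0}, {"jaw": 1.0, "x": -0.0001, "y": 0.004, "z": 0, "yaw": 0}, {"jaw": 1.0, "x": -0.0001, "y": 0.004, "z": 0, "yaw": 0}, {"jaw": 1.0, "x": -0.0001, "y": 0.004, "z": 0, "yaw": 0}, {"jaw": 1.0, "x": -0.0001, "y": 0.003, "z": 0, "yaw": 0}, {"jaw": 1.0, "x": -0.0001, "y": 0.002, "z": 0, "yaw": 0}, {"jaw": 1.0, "x": 0, "y": 0.001, "z": 0, "yaw": 0}]'

```text
time_s: 57.75
position: [572.1, -13.9, 5.0]
tcp_rot: [-0.0, 0.7, 0.714, -0.0]
wrist_force: [-4.7, 0.8, -5.3]
gripper_width: 8.1
grasp_force: 108.1
```

```bash
python3 - <<'E'
from h import *
s=st();print(s["ft_torque"])
E
```

```text
TCP [572.1 -13.9   5. ] head 91.2 w 8.1 gf 108.1 F [-4.7  0.8 -5.3] t 57.75 q6 -0.13
[0.03917536 0.77409503 0.01382547]
```

Request:
send_rows --rows '[{"jaw": 1.0, "x": 0, "y": 0.001, "z": 0, "yaw": 0}, {"jaw": 1.0, "x": -0.0001, "y": 0.002, "z": 0, "yaw": 0}, {"jaw": 1.0, "x": -0.0001, "y": 0.003, "z": 0, "yaw": 0}, {"jaw": 1.0, "x": -0.0001, "y": 0.004, "z": 0, "yaw": 0}, {"jaw": 1.0, "x": -0.0001, "y": 0.004, "z": 0, "yaw": 0}, {"jaw": 1.0, "x": -0.0001, "y": 0.004, "z": 0, "yaw": 0}, {"jaw": 1.0, "x": -0.0001, "y": 0.004, "z": 0, "yaw": 0}, {"jaw": 1.0, "x": -0.0001, "y": 0.004, "z": 0, "yaw": 0}, {"jaw": 1.0, "x": -0.0001, "y": 0.004, "z": 0, "yaw": 0}, {"jaw": 1.0, "x": -0.0001, "y": 0.004, "z": 0, "yaw": 0}, {"jaw": 1.0, "x": -0.0001, "y": 0.004, "z": 0, "yaw": 0}, {"jaw": 1.0, "x": -0.0001, "y": 0.003, "z": 0, "yaw": 0}, {"jaw": 1.0, "x": -0.0001, "y": 0.002, "z": 0, "yaw": 0}, {"jaw": 1.0, "x": 0, "y": 0.001, "z": 0, "yaw": 0}]'

```text
time_s: 59.15
position: [616.1, -14.1, 5.0]
tcp_rot: [0.0, 0.7, 0.714, -0.0]
wrist_force: [-4.5, -0.2, -4.7]
gripper_width: 8.1
grasp_force: 108.1
```

Request:
send_rows --rows '[{"jaw": 1.0, "x": 0, "y": 0.001, "z": 0, "yaw": 0}, {"jaw": 1.0, "x": -0.0001, "y": 0.002, "z": 0, "yaw": 0}, {"jaw": 1.0, "x": -0.0001, "y": 0.003, "z": 0, "yaw": 0}, {"jaw": 1.0, "x": -0.0001, "y": 0.004, "z": 0, "yaw": 0}, {"jaw": 1.0, "x": -0.0001, "y": 0.004, "z": 0, "yaw": 0}, {"jaw": 1.0, "x": -0.0001, "y": 0.004, "z": 0, "yaw": 0}, {"jaw": 1.0, "x": -0.0001, "y": 0.004, "z": 0, "yaw": 0}, {"jaw": 1.0, "x": -0.0001, "y": 0.004, "z": 0, "yaw": 0}, {"jaw": 1.0, "x": -0.0001, "y": 0.004, "z": 0, "yaw": 0}, {"jaw": 1.0, "x": -0.0001, "y": 0.003, "z": 0, "yaw": 0}, {"jaw": 1.0, "x": -0.0001, "y": 0.002, "z": 0, "yaw": 0}, {"jaw": 1.0, "x": 0, "y": 0.001, "z": 0, "yaw": 0}]'

```text
time_s: 60.35
position: [652.1, -14.4, 5.0]
tcp_rot: [-0.0, 0.7, 0.714, -0.0]
wrist_force: [-4.8, -0.2, -5.4]
gripper_width: 8.2
grasp_force: 108.1
```

```bash
python3 - <<'E'
from h import *
s=st();print(s["ft_torque"])
E
```

```text
TCP [652.1 -14.4   5. ] head 91.2 w 8.2 gf 108.1 F [-4.8 -0.2 -5.4] t 60.35 q6 -0.11
[-0.01437909  0.75294872 -0.0053177 ]
```

Request:
send_rows --rows '[{"jaw": 1.0, "x": 0, "y": 0.001, "z": 0, "yaw": 0}, {"jaw": 1.0, "x": 0, "y": 0.002, "z": 0, "yaw": 0}, {"jaw": 1.0, "x": -0.0001, "y": 0.003, "z": 0, "yaw": 0}, {"jaw": 1.0, "x": -0.0001, "y": 0.003, "z": 0, "yaw": 0}, {"jaw": 1.0, "x": -0.0001, "y": 0.003, "z": 0, "yaw": 0}, {"jaw": 1.0, "x": -0.0001, "y": 0.003, "z": 0, "yaw": 0}, {"jaw": 1.0, "x": -0.0001, "y": 0.003, "z": 0, "yaw": 0}, {"jaw": 1.0, "x": -0.0001, "y": 0.002, "z": 0, "yaw": 0}, {"jaw": 1.0, "x": 0, "y": 0.001, "z": 0, "yaw": 0}, {"jaw": 1.0, "x": 0, "y": 0.001, "z": 0, "yaw": 0}]'

```text
time_s: 61.35
position: [674.0, -14.5, 5.0]
tcp_rot: [-0.0, 0.7, 0.715, -0.0]
wrist_force: [-4.4, 0.4, -5.0]
gripper_width: 8.0
grasp_force: 108.1
```

Request:
send_rows --rows '[{"jaw": 1.0, "x": 0, "y": 0.001, "z": 0, "yaw": 0}, {"jaw": 1.0, "x": 0, "y": 0.001, "z": 0, "yaw": 0}, {"jaw": 1.0, "x": 0, "y": 0.001, "z": 0, "yaw": 0}, {"jaw": 1.0, "x": 0, "y": 0.001, "z": 0, "yaw": 0}]'

```text
time_s: 61.75
position: [678.0, -14.4, 5.0]
tcp_rot: [-0.0, 0.7, 0.715, -0.0]
wrist_force: [-5.5, 0.7, -5.6]
gripper_width: 8.2
grasp_force: 108.1
```

Request:
send_rows --rows '[{"jaw": 1.0, "x": 0, "y": 0.001, "z": 0, "yaw": 0}, {"jaw": 1.0, "x": 0, "y": 0.001, "z": 0, "yaw": 0}, {"jaw": 1.0, "x": 0, "y": 0, "z": 0, "yaw": 0}]'

```text
time_s: 62.05
position: [680.2, -14.4, 5.1]
tcp_rot: [0.0, 0.7, 0.714, 0.0]
wrist_force: [-4.2, 0.8, -5.8]
gripper_width: 7.6
grasp_force: 108.1
```

Request:
send_rows --rows '[{"jaw": 1.0, "x": 0, "y": 0.001, "z": 0, "yaw": 0}, {"jaw": 1.0, "x": 0, "y": 0.001, "z": 0, "yaw": 0}, {"jaw": 1.0, "x": 0, "y": 0.001, "z": 0, "yaw": 0}]'

```text
time_s: 62.35
position: [683.0, -14.3, 5.0]
tcp_rot: [-0.0, 0.7, 0.714, -0.0]
wrist_force: [-4.2, 0.2, -6.2]
gripper_width: 7.9
grasp_force: 108.1
```

Request:
send_rows --rows '[{"jaw": 1.0, "x": 0, "y": 0.001, "z": 0, "yaw": 0}, {"jaw": 1.0, "x": 0, "y": 0.001, "z": 0, "yaw": 0}]'

```text
time_s: 62.55
position: [685.0, -14.3, 5.0]
tcp_rot: [-0.0, 0.7, 0.714, -0.0]
wrist_force: [-4.5, 1.1, -5.1]
gripper_width: 8.2
grasp_force: 108.1
```

Request:
send_rows --rows '[{"jaw": 1.0, "x": 0, "y": 0.001, "z": 0, "yaw": 0}, {"jaw": 1.0, "x": 0, "y": 0, "z": 0, "yaw": 0}]'

```text
time_s: 62.75
position: [686.2, -14.2, 5.1]
tcp_rot: [0.0, 0.7, 0.714, 0.0]
wrist_force: [-3.9, 1.1, -5.9]
gripper_width: 8.0
grasp_force: 108.1
```

Request:
send_rows --rows '[{"jaw": 1.0, "x": 0, "y": 0.001, "z": 0, "yaw": 0}, {"jaw": 1.0, "x": 0, "y": 0.0005, "z": 0, "yaw": 0}]'

```text
time_s: 62.95
position: [687.3, -14.3, 5.0]
tcp_rot: [-0.0, 0.7, 0.715, -0.0]
wrist_force: [-6.1, -0.0, -5.5]
gripper_width: 7.9
grasp_force: 108.1
```

Request:
send_rows --rows '[{"jaw": 1.0, "x": 0, "y": 0.001, "z": 0, "yaw": 0}, {"jaw": 1.0, "x": 0, "y": 0.0005, "z": 0, "yaw": 0}]'

```text
time_s: 63.15
position: [687.5, -14.5, 4.4]
tcp_rot: [-0.001, 0.7, 0.715, -0.001]
wrist_force: [-12.4, -0.9, -5.1]
gripper_width: 7.9
grasp_force: 108.4
```

Request:
send_rows --rows '[{"jaw": 1.0, "x": 0, "y": 0.001, "z": 0, "yaw": 0}, {"jaw": 1.0, "x": 0, "y": 0.0, "z": 0, "yaw": 0}]'

```text
time_s: 63.35
position: [687.5, -14.5, 4.0]
tcp_rot: [-0.002, 0.7, 0.715, -0.002]
wrist_force: [-13.9, -2.7, -3.7]
gripper_width: 8.0
grasp_force: 108.5
```

The tray stopped at TCP x = 687.5 (about 686 predicted) with force rising, which is the back stop. Press lightly to seat it, then lower the edge.

Request:
send_rows --rows '[{"jaw": 1.0, "x": 0, "y": 0.001, "z": 0, "yaw": 0}, {"jaw": 1.0, "x": 0, "y": 0, "z": 0, "yaw": 0}]'

```text
time_s: 63.55
position: [687.5, -14.5, 3.5]
tcp_rot: [-0.003, 0.7, 0.715, -0.003]
wrist_force: [-18.5, -3.0, -4.0]
gripper_width: 7.6
grasp_force: 108.6
```

Request:
send_rows --rows '[{"jaw": 1.0, "x": 0, "y": 0, "z": 0.001, "yaw": 0}, {"jaw": 1.0, "x": 0, "y": 0, "z": 0.001, "yaw": 0}, {"jaw": 1.0, "x": 0, "y": 0, "z": 0, "yaw": 0}]'

```text
time_s: 63.85
position: [687.5, -14.5, 2.6]
tcp_rot: [-0.003, 0.7, 0.715, -0.003]
wrist_force: [-23.6, -2.6, 6.5]
gripper_width: 8.0
grasp_force: 109.9
```

```bash
python3 - <<'E'
from h import *
s=st();print(s["ft_torque"])
t=cams.camera_model("top");im=cams.grab_frame("top");cv2.imwrite("pics/top22.png",im[:,:,::-1])
g=cv2.GaussianBlur(cv2.cvtColor(im,cv2.COLOR_RGB2GRAY),(3,3),0).astype(int)
for x in(298,310,320,330,340,350,360,370,378): print(x,g[68:96,x].tolist())
for y in(105,120,130): print(y,g[y,284:300].tolist(),g[y,376:394].tolist())
E
```

```text
TCP [687.5 -14.5   2.6] head 91.21 w 8.0 gf 109.9 F [-23.6  -2.6   6.5] t 63.85 q6 -0.11
[-0.30850538  3.87733707  0.08860284]
298 [124, 145, 154, 158, 166, 179, 180, 156, 116, 80, 60, 52, 46, 37, 32, 38, 48, 54, 60, 64, 65, 65, 66, 66, 66, 66, 65, 64]
310 [122, 142, 150, 156, 167, 182, 183, 159, 118, 81, 63, 54, 44, 35, 32, 39, 48, 56, 61, 64, 66, 69, 71, 72, 72, 71, 72, 72]
320 [121, 142, 151, 156, 167, 181, 182, 159, 120, 83, 62, 49, 39, 32, 34, 44, 53, 58, 63, 66, 73, 93, 121, 138, 147, 155, 162, 162]
330 [124, 145, 155, 161, 171, 183, 178, 148, 106, 75, 61, 52, 41, 33, 34, 43, 51, 57, 60, 64, 71, 87, 112, 133, 145, 154, 160, 165]
340 [126, 147, 158, 165, 176, 186, 179, 145, 99, 70, 57, 49, 40, 35, 36, 43, 51, 57, 63, 66, 70, 85, 111, 132, 144, 152, 158, 163]
350 [126, 147, 156, 163, 176, 186, 179, 147, 103, 72, 59, 52, 42, 34, 35, 43, 52, 58, 62, 67, 71, 83, 106, 126, 140, 148, 155, 161]
360 [124, 143, 153, 161, 175, 187, 184, 153, 109, 75, 59, 50, 41, 34, 37, 46, 54, 58, 62, 66, 69, 76, 93, 115, 133, 145, 153, 159]
370 [122, 142, 151, 159, 174, 189, 183, 148, 101, 69, 57, 49, 40, 34, 37, 46, 53, 57, 60, 63, 65, 64, 62, 64, 65, 66, 67, 75]
378 [123, 144, 154, 164, 180, 193, 185, 146, 97, 66, 54, 47, 38, 32, 35, 43, 50, 54, 54, 54, 54, 53, 53, 54, 54, 54, 55, 58]
105 [156, 128, 114, 105, 86, 57, 35, 30, 35, 46, 57, 61, 59, 56, 56, 55] [48, 49, 51, 53, 54, 55, 57, 57, 54, 50, 55, 88, 119, 118, 115, 128, 132, 116]
120 [162, 129, 111, 100, 80, 53, 34, 31, 35, 45, 57, 65, 68, 67, 66, 67] [52, 54, 55, 56, 56, 56, 56, 56, 54, 48, 51, 84, 129, 141, 125, 126, 137, 128]
130 [195, 183, 154, 117, 81, 52, 35, 33, 39, 49, 60, 67, 68, 68, 67, 67] [55, 56, 56, 56, 55, 54, 54, 54, 54, 50, 49, 71, 114, 134, 126, 129, 152, 166]
```

The rim meets the stop evenly across all columns, with no bench gap, so the tray is fully home. Relax the push, release and retreat upward.

Request:
send_rows --rows '[{"jaw": 1.0, "x": 0, "y": -0.001, "z": 0, "yaw": 0}, {"jaw": 1.0, "x": 0, "y": -0.001, "z": -0.0005, "yaw": 0}, {"jaw": 1.0, "x": 0, "y": 0, "z": 0, "yaw": 0}]'

```text
time_s: 64.2
position: [687.5, -14.5, 2.9]
tcp_rot: [-0.001, 0.7, 0.715, -0.001]
wrist_force: [-10.8, -1.0, -5.1]
gripper_width: 8.0
grasp_force: 108.6
```

Request:
send_rows --rows '[{"jaw": 0.84, "x": 0, "y": 0, "z": 0, "yaw": 0}, {"jaw": 0.8, "x": 0, "y": 0, "z": 0, "yaw": 0}, {"jaw": 0.75, "x": 0, "y": 0, "z": 0, "yaw": 0}, {"jaw": 0.7, "x": 0, "y": 0, "z": 0, "yaw": 0}, {"jaw": 0.7, "x": 0, "y": 0, "z": 0, "yaw": 0}, {"jaw": 0.7, "x": 0, "y": 0, "z": -0.005, "yaw": 0}, {"jaw": 0.7, "x": 0, "y": 0, "z": -0.015, "yaw": 0}, {"jaw": 0.7, "x": 0, "y": 0, "z": -0.03, "yaw": 0}, {"jaw": 0.7, "x": 0, "y": 0, "z": -0.04, "yaw": 0}, {"jaw": 0.7, "x": 0, "y": -0.02, "z": -0.04, "yaw": 0}, {"jaw": 0.7, "x": 0, "y": -0.04, "z": -0.03, "yaw": 0}, {"jaw": 0.7, "x": 0, "y": -0.05, "z": -0.02, "yaw": 0}, {"jaw": 0.7, "x": 0, "y": -0.05, "z": 0, "yaw": 0}, {"jaw": 0.7, "x": 0, "y": -0.05, "z": 0, "yaw": 0}, {"jaw": 0.7, "x": 0, "y": -0.05, "z": 0, "yaw": 0}, {"jaw": 0.7, "x": 0, "y": 0, "z": 0, "yaw": 0}, {"jaw": 0.7, "x": 0, "y": 0, "z": 0, "yaw": 0}]'

```text
time_s: 65.9
position: [432.8, -19.7, 183.6]
tcp_rot: [0.001, 0.7, 0.714, 0.001]
wrist_force: [0.2, 0.8, 0.3]
gripper_width: 25.6
grasp_force: 0.0
```

```bash
python3 - <<'E'
from h import *
s=st()
t=cams.camera_model("top");im=cams.grab_frame("top");cv2.imwrite("pics/top23.png",im[:,:,::-1])
g=cv2.GaussianBlur(cv2.cvtColor(im,cv2.COLOR_RGB2GRAY),(3,3),0).astype(int)
for x in(300,340,376): print(x,g[72:86,x].tolist(),"near rim",g[140:165,x].tolist())
H=hsv(im);h,sa,v=H[...,0],H[...,1],H[...,2]
z=np.zeros(h.shape,bool);z[70:160,285:395]=True
for nm,mk,zz in[("bar",(h>16)&(h<28)&(sa>170)&(v>90)&z,11),("wood",(h>3)&(h<28)&(sa>90)&(v>80)&z,45)]:
    for r,a in rects(mk,20): print(nm,np.round(r[0],1),np.round(r[1],1),a,axis(t,r,zz))
C=cv2.HoughCircles(g.astype(np.uint8)[95:165,290:385],cv2.HOUGH_GRADIENT,1,15,param1=60,param2=10,minRadius=8,maxRadius=12)
if C is not None:
    for c in C[0][:4]: print("circ",(c[:2]+[290,95]).round(1),c[2],onz(t,c[:2]+[290,95],51).round(1))
E
```

```text
TCP [432.8 -19.7 183.6] head 91.19 w 25.6 gf 0.0 F [0.2 0.8 0.3] t 65.9 q6 -0.17
300 [150, 162, 164, 142, 104, 71, 55, 48, 40, 32, 30, 35, 42, 48] near rim [61, 61, 60, 60, 60, 60, 60, 58, 54, 54, 60, 77, 102, 124, 133, 136, 136, 136, 136, 138, 140, 141, 141, 140, 140]
340 [158, 167, 161, 130, 90, 63, 51, 43, 35, 29, 29, 36, 45, 51] near rim [61, 61, 62, 63, 63, 63, 62, 59, 58, 58, 66, 84, 107, 126, 137, 140, 140, 141, 141, 141, 141, 142, 141, 141, 141]
376 [162, 175, 168, 133, 88, 59, 48, 42, 34, 30, 33, 39, 43, 46] near rim [48, 49, 50, 49, 48, 49, 51, 52, 54, 58, 66, 83, 106, 126, 138, 141, 140, 141, 141, 141, 141, 141, 141, 140, 141]
bar [338.  112.5] [ 7. 54.] 305.0 (array([797.4,  -8.9,  11. ]), np.float64(1.21), np.float64(157.3), np.float64(20.8))
wood [338.  102.5] [27. 80.] 1588.5 (array([815.5,  -7.1,  45. ]), np.float64(1.15), np.float64(226.8), np.float64(78.1))
circ [361.5 128.5] 8.4 [740.2 -74.5  51. ]
circ [315.5 127.5] 8.4 [740.2  54.1  51. ]
```

```bash
python3 - <<'E'
from h import *
t=cams.camera_model("top")
# silhouette rows of a cylinder r=27.5 at axis x, z=30.5, expected for a bedded pin 29 mm beyond the near bar
for ax in(822.4,826.4,830.4):
    a=np.linspace(0,2*np.pi,180);r=[proj(t,(ax+27.5*np.cos(q),-8,30.5+27.5*np.sin(q)))[1] for q in a];print(ax,round(min(r),1),round(max(r),1))
im=cv2.imread("pics/top23.png")[:,:,::-1];H=hsv(im.copy())
print(H[84:122,338,:].tolist())
E
```

```text
822.4 91.9 111.7
826.4 90.5 110.3
830.4 89.1 109.0
[[50, 16, 47], [105, 20, 52], [0, 5, 56], [60, 9, 60], [60, 8, 63], [22, 83, 77], [19, 152, 129], [19, 173, 153], [17, 165, 170], [17, 161, 179], [17, 158, 187], [18, 157, 192], [17, 159, 199], [17, 159, 208], [17, 154, 215], [17, 155, 216], [17, 158, 206], [17, 162, 200], [16, 159, 193], [16, 166, 190], [16, 158, 198], [17, 165, 182], [17, 159, 168], [17, 169, 145], [16, 158, 129], [16, 180, 116], [18, 201, 136], [19, 223, 166], [19, 222, 196], [20, 221, 208], [20, 220, 198], [18, 203, 151], [18, 125, 90], [50, 12, 63], [120, 9, 59], [68, 16, 64], [120, 9, 60], [105, 8, 62]]
```

The pin's silhouette spans rows 90 to 109.5, which matches a pin bedded 29 mm beyond the near bar. Handing in.

```bash
python3 -c "
from cell import order
print(order.finish_job())"
```

```text
the job is handed in; nothing more can be done
None
```

The job is handed in: the tray is home against the rack's back stop, with the pin chocked between the two brass bars and both moulds (only two were present) standing upright on it.

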